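# Make up the drilling and piezo practice kits

## Robot

A 7-joint arm with a two-finger parallel gripper is mounted at the origin on the work surface. World frame = base frame: x ahead of the robot, y to its left, z up, the work surface at z = 0. Lengths are in m, angles in rad, forces in N, time in s.
With the tool pointing down it reaches from about 0.425 to 0.925 m from the base axis. Payload 6.8 kg.
Tool frame: the origin (TCP) lies between the finger pads; the fingertips stand r.tip_reach ahead of it and the grasp point (between the pads) lies 11 mm behind it (r.tip_reach is the distance from the TCP to the fingertips, in m); z points along the fingers, y is the direction in which the jaws open and shut (so a half turn about z gives the same grasp; the last joint's range is limited). The gripper opens to 85 mm and grips with 20 to 120 N. Pads are 22 mm wide; open, the fingers measure 114 mm over their backs; the gripper's body (76 mm by 85 mm) begins 54 mm behind the grasp point. The pads swing forward as they close: fully open they stand 13 mm farther back than shut.
Start: joints at [-0.108, 0.477, 0.022, 1.555, -0.011, 1.109, -0.083], TCP at [0.675, 0, 0.239] pointing down, gripper open.
Joint ranges: [-2.96, 2.96], [-0.34, 2.1], [-1.41, 1.46], [0.24, 2.44], [-1.37, 4.51], [0.17, 1.92], [-2.96, 2.96]. Speed limits (rad/s): [2.39, 2.39, 3.14, 3.14, 3.14, 3.14, 3.14].

## Interface

Orientations are given as a rotation vector (axis times angle).
In Python, from bench import r, eyes, spotter gives the robot as it stands.
- The arm moves only by the tool carry_out, never from a script. Its argument "series" is text: rows parted by semicolons, each of 5 numbers parted by spaces: the shift along the tool's x, y, z in cm, then the turn about the tool's z in rad, then the opening, from 0 (shut) to 1 (fully open). In form: x y z yaw gripper; .... A call has 1 to 8 rows; each row shifts and turns the commanded pose from where the row before left it, along the tool's axes as they then stand; what a row does not reach is not made up. A row lasts 1/8 s, in which the tool goes at most 62.5 mm and 10.7 degrees, less where a joint would pass 70% of its speed; a pose out of reach is approached as far as the arm can. A call with a gripper value outside its range is refused whole. The fingers move at their own pace and stop on an object; "grip_force" is the grip in N (left out, the last holds). Time passes only in rows, so rows that do not move let the fingers close. It gives the time, the measured TCP pose, the force and the opening at its end, in the units of the state.
- r.get_obs(): the state, without advancing time (a new reading comes with each control period).
- eyes.grab_frame(name): name is "scene" or "side" or "wrist"; returns a dict with "color" (420x560x3 uint8, blue, green, red), "intrinsics" (3x3 intrinsics, pixels), "R" (3x3) and "t" (3): a world point X has camera coordinates R X + t; the wrist camera has in their place "T_tool_cam" (4x4, takes a point from camera to tool coordinates, whose origin is the TCP and whose axes are the flange's). Camera axes: x right, y down, z forward; pixel columns grow to the right and rows downward; lengths in m; the calibration is good to about 2 mm. A picture is of the moment at which its call begins: read the wrist's pose just before it. There is no depth.
- r.hand_in(): hands the job in, once; it reports no verdict.
Trained networks look in a picture, given as the dict that the camera call returned (one of the last four; its "shot" number tells which), for a name from the list of things; names that differ only in an ending like _2 or _b are one class to them, and where a whole thing is asked for, a point or a joint stands for the part that bears it (a point fixed in the world has none). Each returns a list of dicts, best first, with "confidence" (0 to 1); they miss things now and then, are a little off and sometimes report something else, mostly with a low value. They report only what shows in the picture. A call takes as long as a camera call.
- spotter.search_frame(picture, query): "uv" ([column, row] in pixels, amid what is visible of it).
- spotter.trace(picture, query): "pixels" (420x560 bool, what is visible of it) and "uv" ([column, row] in pixels, amid what is visible of it).
- spotter.mark_of(picture, query): "uv" ([column, row] in pixels: a listed point, or the origin of a listed thing).
The state is a dict: "clock": time; "joints": joint angles; "qvel": joint speeds; "tau": joint torques, N m; "tcp_pos": TCP position; "orientation": TCP orientation; "contact_force": force on the tool from outside, world axes, zero at the start; "moment": the same for the moment, N m; "grip_width": finger opening in m.
Only numpy, scipy, OpenCV 4.12 (cv2) and the standard library are available. Lean on these libraries where they do the work, as an engineer would, in place of code of your own. Each camera call takes 0.05 s, during which the arm holds its last target.

## Task

Make up two practice kits from the stock on the mat: in the mint-green tray the steel contra-angle handpiece (bent neck) laid lengthwise in the long channel, the black drill block standing in the square well and the steel dish in the round well; in the yellow tray the white handpiece lengthwise in the long channel and the red tip stand in the round well. Set each thing down inside its compartment, flat on the tray floor, without dropping or tipping it. Leave the black handpiece, the amber glass dish and the white driver block where they are.

Things in the scene. Friction and masses are not known exactly. Their poses are not given: they have to be found in the camera images.
- contra_center (a point): Contra-angle handpiece: steel with a green ring, neck bent 22 degrees sideways with a small drill head, 98 mm long, lying. Point: on the sleeve's axis, 52 mm from the rear end, 12 mm above its support; x along the sleeve to the working end, z up. Sleeve 24 mm across, flats below and at the sides, from 48 mm behind to 16 mm ahead of the point: grip across it there. 90 g.
- piezo_center (a point): White piezo handpiece: straight, white with a blue ring, tapering to a thin steel tip, 104 mm long, lying. Point: on the sleeve's axis, 52 mm from the rear end, 12 mm above its support; x along the sleeve to the working end, z up. Sleeve 24 mm across, flats below and at the sides, from 48 mm behind to 16 mm ahead of the point: grip across it there. 90 g.
- drill_block_center (a point): Centre of the drill block: black block 56 (its x) x 38 (its y) x 28 mm high with eight brass-coloured drills with coloured collars standing up to 18 mm above its top. This point is half-way up the block, 14 mm above what it stands on; z up. About 100 g; grip across the 38 mm.
- tip_stand_center (a point): Centre of the tip stand: round red stand, 42 mm diameter, 26 mm high, with five steel tips standing up to 18 mm above its top. This point is 13 mm above what it stands on; z up. About 70 g; its side is straight up to 22 mm.
- steel_dish_center (a point): Centre of the steel dish: small round polished steel dish, 44 mm outer diameter, 28 mm high, open above. This point is 14 mm above what it stands on; z up. About 80 g; grip across the outside, whose upper 16 mm is straight.
- green_tray: Mint-green low moulded kit tray, left or right of the mat. Fixed, 138 (x) x 170 (y) mm; floor 2 mm thick, rim 9 mm, inner walls 6 mm above the table. Origin: centre of underside; at yaw 0 x points away from the robot. Long channel 58 x 164 mm along y, centre (-37, 0) mm; behind it a square well 70 (x) x 80 (y) mm, centre (31, 42), and a round well, 62 mm inside, centre (31, -42).
- yellow_tray: Yellow low moulded kit tray, left or right of the mat. Fixed, 138 (x) x 170 (y) mm; floor 2 mm thick, rim 9 mm, inner walls 6 mm above the table. Origin: centre of underside; at yaw 0 x points away from the robot. Long channel 58 x 164 mm along y, centre (-37, 0) mm; behind it a square well 70 (x) x 80 (y) mm, centre (31, 42), and a round well, 62 mm inside, centre (31, -42).
- straight_center (a point): Not wanted, leave it: straight black handpiece with a steel ring, 98 mm long, 24 mm across, loose; point on its axis, 12 mm above the table, x along it.
- amber_dish_center (a point): Not wanted, leave it: amber glass dish, 44 mm diameter, 28 mm high, loose; point 14 mm above the table.
- driver_block_center (a point): Not wanted, leave it: white block 56 (x) x 38 (y) x 28 mm with three short stubby steel drivers standing 11 mm above its top, loose; point 14 mm above the table.

How it is judged:
At the end, for the whole second after the job is handed in: All five released, at rest on their compartment's floor. Handpieces: within 0.3 rad of the channel, 19 mm across, 34 mm along of its centre. Block: within 18 mm (tray x), 22 mm (y) of the square well's centre. Dish, stand: within 12 mm in x and y of the round well's. These three upright to 0.1 rad (x of contra_center in the frame of green_tray between -0.056 and -0.018 m and y of contra_center in the frame of green_tray between -0.034 and 0.034 m and z of contra_center in the frame of green_tray below 0.018 m and angle between the x axis of contra_center and the y axis of green_tray, either way round below 0.3 rad and x of piezo_center in the frame of yellow_tray between -0.056 and -0.018 m and y of piezo_center in the frame of yellow_tray between -0.034 and 0.034 m and z of each of piezo_center, tip_stand_center in the frame of yellow_tray below 0.018 m and angle between the x axis of piezo_center and the y axis of yellow_tray, either way round below 0.3 rad and x of drill_block_center in the frame of green_tray between 0.013 and 0.049 m and y of drill_block_center in the frame of green_tray between 0.02 and 0.064 m and z of each of drill_block_center, steel_dish_center in the frame of green_tray below 0.019 m and x of steel_dish_center in the frame of green_tray between 0.019 and 0.043 m and y of steel_dish_center in the frame of green_tray between -0.054 and -0.03 m and x of tip_stand_center in the frame of yellow_tray between 0.019 and 0.043 m and y of tip_stand_center in the frame of yellow_tray between -0.054 and -0.03 m and angle between each of drill_block_center, tip_stand_center, steel_dish_center's own z axis and vertical below 0.1 rad and linear speed of each of contra, piezo, drill_block, tip_stand, steel_dish below 0.02 m/s); the robot touches nothing.
It fails at once if the black handpiece, the amber glass dish or the white driver block is moved by more than 20 mm (distance of any of straight_center, amber_dish_center, driver_block_center from where it was at the start of the episode above 0.02 m).
It fails at once if the drill block, the tip stand or the steel dish is tipped by more than about 35 degrees (angle between any of drill_block_center, tip_stand_center, steel_dish_center's own z axis and vertical above 0.6 rad).
It fails at once if one of the five things is dropped (falls free of the fingers faster than 0.7 m/s, as from more than 25 mm) ((linear speed of contra above 0.7 m/s and contact force between the fingers and contra below 0.05 N) or (linear speed of piezo above 0.7 m/s and contact force between the fingers and piezo below 0.05 N) or (linear speed of drill_block above 0.7 m/s and contact force between the fingers and drill_block below 0.05 N) or (linear speed of tip_stand above 0.7 m/s and contact force between the fingers and tip_stand below 0.05 N) or (linear speed of steel_dish above 0.7 m/s and contact force between the fingers and steel_dish below 0.05 N)).
It also fails if it takes over 115 s, if anything falls off the work surface, if the arm or the gripper's body presses on something with over 40 N, if the wrist force passes 120 N, or if a joint passes its speed limit or range.

## Working session

There is one attempt and no reset: what is moved stays moved. The work goes in short steps, Python scripts to look and compute and a tool call to move; the robot and the scene stay as the last step left them, time stands still between calls to the robot, and variables do not carry over. Pictures are saved under pics/ and viewed, and the job is handed in when it is done.

Besides the shell and the picture viewer there is one more tool, called after "Emit:" as name(argument=value, ...) on one line, values as JSON. carry_out: Moves the arm, as the interface text tells. Its arguments: {"type":"object","properties":{"series":{"type":"string"},"grip_force":{"type":"number"}},"required":["series"]}

```bash
ls; mkdir -p pics
python3 - <<'E'
from bench import r,eyes,spotter
import cv2,numpy as np
print(r.get_obs(), r.tip_reach)
for n in ["scene","side","wrist"]:
    f=eyes.grab_frame(n); cv2.imwrite(f"pics/{n}0.png",f["color"])
    print(n,f["intrinsics"].tolist(),f.get("R"),f.get("t"),f.get("T_tool_cam"),f["shot"])
E
```

```text
pics
{'clock': 0.0, 'joints': array([-0.10812957,  0.47780446,  0.02234589,  1.55644462, -0.01149567,
        1.10929156, -0.08311767]), 'qvel': array([-0.00098926, -0.00169541,  0.00221851, -0.00039381,  0.0026023 ,
        0.00149922, -0.00022091]), 'tau': array([-5.45967814e-04, -5.96443820e+01,  1.60769675e+00, -2.81194621e+01,
        1.24063640e-02,  9.39900521e-03,  2.20753498e-05]), 'tcp_pos': array([6.74428019e-01, 1.52978041e-06, 2.38325782e-01]), 'orientation': array([-2.22057158e+00, -2.22063829e+00,  2.17204033e-03]), 'contact_force': array([-0.62646619,  0.12681329, -0.90241646]), 'moment': array([0.03979366, 0.04614934, 0.06829775]), 'grip_width': 0.08540740742719286} 0.008
scene [[424.0961474701765, 0.0, 280.2134915931834], [0.0, 424.0961474701765, 213.72553122351238], [0.0, 0.0, 1.0]] [[-0.24402046  0.96950233  0.02278688]
 [ 0.60077618  0.169575   -0.78122488]
 [-0.76126343 -0.17694504 -0.62383367]] [ 0.14662582 -0.30276878  1.44153105] None 1
side [[391.5931130756229, 0.0, 276.146379237857], [0.0, 391.5931130756229, 202.60490701900108], [0.0, 0.0, 1.0]] [[-0.83124953 -0.55568199  0.01554811]
 [-0.440689    0.64166619 -0.62774015]
 [ 0.3388472  -0.52866059 -0.77826766]] [0.46318788 0.28898404 0.81911189] None 2
wrist [[342.1874201043045, 0.0, 281.25317065593856], [0.0, 342.1874201043045, 210.2169663357174], [0.0, 0.0, 1.0]] None None [[-3.04217304e-04 -9.50737418e-01 -3.09997207e-01  8.03379746e-02]
 [ 9.99999944e-01 -2.45529408e-04 -2.28335257e-04  1.20342622e-03]
 [ 1.40973442e-04 -3.09997259e-01  9.50737440e-01 -1.34044946e-01]
 [ 0.00000000e+00  0.00000000e+00  0.00000000e+00  1.00000000e+00]] 3
```

View pics/scene0.png

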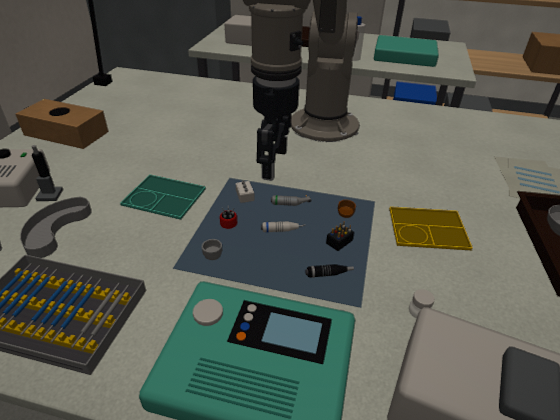

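View pics/side0.png

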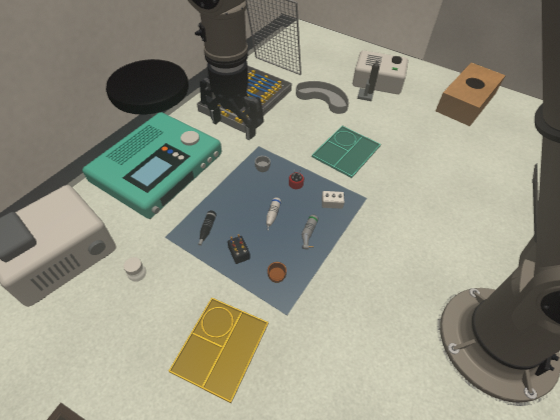

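View pics/wrist0.png

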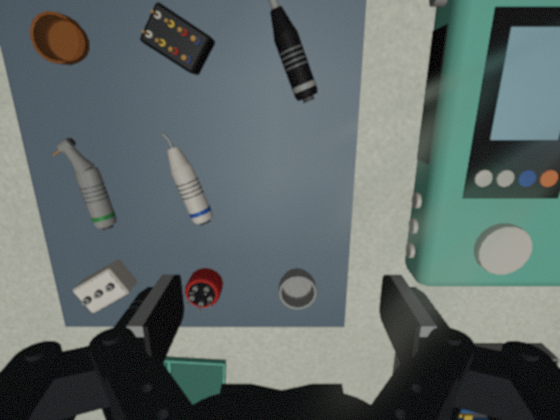

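```bash
cat > h.py <<'E'
from bench import r,eyes,spotter
import cv2,numpy as np
from scipy.spatial.transform import Rotation as Ro
def grab(n):
    o=r.get_obs(); f=eyes.grab_frame(n)
    if n=="wrist":
        T=np.eye(4);T[:3,:3]=Ro.from_rotvec(o['orientation']).as_matrix();T[:3,3]=o['tcp_pos']
        M=T@f['T_tool_cam']; f['Rc']=M[:3,:3]; f['c']=M[:3,3]
    else:
        f['Rc']=np.array(f['R']).T; f['c']=-f['Rc']@np.array(f['t'])
    return f
def onz(f,uv,z):
    uv=np.atleast_2d(uv).astype(float)
    d=(np.c_[uv,np.ones(len(uv))]@np.linalg.inv(f['intrinsics']).T)@f['Rc'].T
    s=(z-f['c'][2])/d[:,2]
    return f['c']+d*s[:,None]
def proj(f,X):
    X=np.atleast_2d(X); p=(X-f['c'])@f['Rc']; p=p@np.array(f['intrinsics']).T
    return p[:,:2]/p[:,2:]
H=dict(contra_center=.012,piezo_center=.012,drill_block_center=.014,tip_stand_center=.013,steel_dish_center=.014,straight_center=.012,amber_dish_center=.014,driver_block_center=.014,green_tray=0,yellow_tray=0)
E
python3 - <<'E'
from h import *
for n in ["scene","side","wrist"]:
    f=grab(n)
    for k,z in H.items():
        L=spotter.mark_of(f,k)[:2]
        print(n,k,[(np.round(a['uv']).tolist(),round(a['confidence'],2),onz(f,a['uv'],z)[0].round(4)[:2].tolist()) for a in L])
print(r.get_obs()['clock'])
E
```

```text
scene contra_center [([294.0, 202.0], 0.6, [0.4691, 0.0019])]
scene piezo_center [([283.0, 230.0], 0.6, [0.5817, 0.0014]), ([293.0, 202.0], 0.41, [0.4686, 0.0004])]
scene drill_block_center [([341.0, 239.0], 0.67, [0.5782, 0.1378])]
scene tip_stand_center [([227.0, 220.0], 0.79, [0.5849, -0.1343])]
scene steel_dish_center [([208.0, 250.0], 0.55, [0.695, -0.1388])]
scene straight_center [([330.0, 274.0], 0.78, [0.6912, 0.1288])]
scene amber_dish_center [([343.0, 210.0], 0.75, [0.4729, 0.1273])]
scene driver_block_center [([242.0, 190.0], 0.53, [0.4575, -0.1381])]
scene green_tray [([165.0, 198.0], 0.83, [0.5271, -0.3251])]
scene yellow_tray [([429.0, 227.0], 0.82, [0.461, 0.3383])]
side contra_center [([305.0, 232.0], 0.84, [0.4727, -0.0005]), ([296.0, 180.0], 0.64, [0.582, -0.1346])]
side piezo_center [([272.0, 215.0], 0.69, [0.5697, 0.0021]), ([222.0, 344.0], 0.29, [0.4687, 0.3294])]
side drill_block_center [([237.0, 249.0], 0.69, [0.5814, 0.1337])]
side tip_stand_center []
side steel_dish_center [([261.0, 165.0], 0.51, [0.6934, -0.1275])]
side straight_center [([204.0, 226.0], 0.66
[... 314 characters left out ...]
])]
wrist contra_center [([91.0, 186.0], 0.66, [0.4693, -0.0094])]
wrist piezo_center [([183.0, 179.0], 0.74, [0.5697, -0.0025])]
wrist drill_block_center [([179.0, 42.0], 0.65, [0.5788, 0.1318])]
wrist tip_stand_center [([204.0, 286.0], 0.95, [0.5833, -0.1316])]
wrist steel_dish_center [([295.0, 285.0], 0.61, [0.6926, -0.1303]), ([103.0, 288.0], 0.59, [0.4639, -0.1338])]
wrist straight_center [([290.0, 51.0], 0.81, [0.6848, 0.1243])]
wrist amber_dish_center [([64.0, 40.0], 0.95, [0.4696, 0.1334])]
wrist driver_block_center [([105.0, 285.0], 0.64, [0.4663, -0.1309])]
wrist green_tray [([173.0, 405.0], 0.82, [0.5241, -0.3294])]
wrist yellow_tray [([293.0, 288.0], 0.24, [0.6908, -0.1428])]
1.8
```

Run:
```python
from h import *
import pickle
o=r.get_obs()
F={}
for n in ["scene","side","wrist"]:
    F[n]=grab(n)
pickle.dump(F,open("F0.pkl","wb"))
s=F['scene']['color'];d=F['side']['color']
def crop(im,x0,y0,w,h,k): return cv2.resize(im[y0:y0+h,x0:x0+w],None,fx=k,fy=k,interpolation=cv2.INTER_CUBIC)
a=crop(s,115,165,100,60,4);b=crop(s,380,195,100,60,4)
c=crop(d,300,115,100,75,4);e=crop(d,160,290,120,115,3)
cv2.imwrite("pics/tr_s.png",np.hstack([a,b]));
c2=np.zeros((345,760,3),np.uint8);c2[:300,:400]=c;c2[:345,400:]=e
cv2.imwrite("pics/tr_d.png",c2)
```

```text
(no output)
```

View pics/tr_s.png

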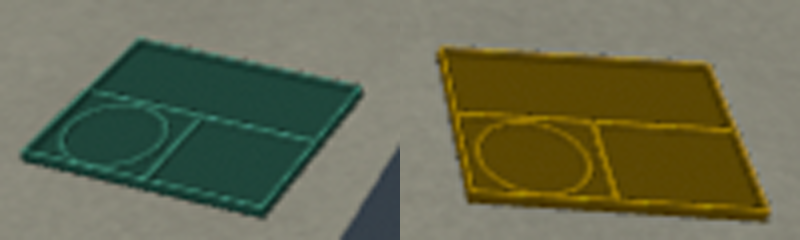

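View pics/tr_d.png

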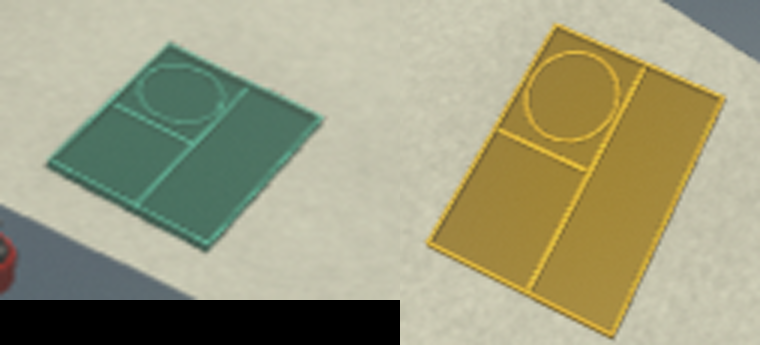

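```bash
cat > fit.py <<'E'
from h import *
import pickle
from scipy.optimize import minimize
def hullpix(f,P):
    return cv2.convexHull(proj(f,P).astype(np.float32))[:,0]
def soft(f,P,k=4):
    h=hullpix(f,P)*k; m=np.zeros((420,560),np.uint8)
    x0,y0=(h.min(0)/k).astype(int)-3; x1,y1=(h.max(0)/k).astype(int)+4
    x0=max(x0,0);y0=max(y0,0);x1=min(x1,560);y1=min(y1,420)
    big=np.zeros(((y1-y0)*k,(x1-x0)*k),np.uint8)
    cv2.fillConvexPoly(big,np.round((h+ (k-1)/2 -[x0*k,y0*k])*16).astype(np.int32),255,shift=4)
    out=np.zeros((420,560),np.float32);out[y0:y1,x0:x1]=cv2.resize(big,(x1-x0,y1-y0),interpolation=cv2.INTER_AREA)/255.
    return out
def tf(p,P):
    c,s=np.cos(p[2]),np.sin(p[2]); return np.c_[p[0]+c*P[:,0]-s*P[:,1],p[1]+s*P[:,0]+c*P[:,1],P[:,2]]
def fit(views,P,p0,yaw=True,step=(.008,.008,.1)):
    # views: list of (frame, mask)
    def cost(p):
        q=p if yaw else [p[0],p[1],0]
        Q=tf(q,P); return sum(np.abs(soft(f,Q)-m).sum()/m.sum() for f,m in views)
    n=3 if yaw else 2
    best=None
    S=np.vstack([p0[:n]]+[np.array(p0[:n])+np.eye(n)[i]*step[i] for i in range(n)])
    res=minimize(cost,p0[:n],method='Nelder-Mead',options=dict(initial_simplex=S,xatol=1e-4,fatol=1e-4))
    return res.x,res.fun/len(views)
def box(x,y,z0,z1): return np.array([[a*x,b*y,c] for a in(-1,1) for b in(-1,1) for c in(z0,z1)])
def cyl(rad,z0,z1):
    t=np.linspace(0,2*np.pi,40,endpoint=False); return np.vstack([np.c_[rad*np.cos(t),rad*np.sin(t),0*t+z] for z in(z0,z1)])
TR=box(.069,.085,0,.009)
E
python3 - <<'E'
from fit import *
F=pickle.load(open("F0.pkl","rb"))
for k,p0,rng in [("green_tray",[.527,-.33,0],None),("yellow_tray",[.466,.338,0],None)]:
    V=[]
    for n in["scene","side"]:
        f=F[n];hsv=cv2.cvtColor(f['color'],cv2.COLOR_BGR2HSV)
        lo,hi=((65,70,30),(95,255,255)) if k[0]=='g' else ((15,130,40),(35,255,255))
        m=cv2.inRange(hsv,lo,hi); m=cv2.morphologyEx(m,cv2.MORPH_CLOSE,np.ones((3,3)))
        u,v=proj(f,[p0[0],p0[1],0])[0]
        _,l=cv2.connectedComponents(m); mm=(l==l[int(v),int(u)]).astype(np.float32)
        print(n,k,mm.sum()); V.append((f,mm))
    for yaw0 in (0,.3,-.3):
        print("joint",k,*fit(V,TR,p0[:2]+[yaw0]))
    for i in (0,1): print(i,*fit(V[i:i+1],TR,fit(V,TR,p0)[0]))
E
```

```text
scene green_tray 2266.0
side green_tray 1850.0
joint green_tray [ 0.52496449 -0.33076108 -0.05355243] 0.06617496907711029
joint green_tray [ 0.52407543 -0.33138711 -0.07339788] 0.06544049829244614
joint green_tray [ 0.52473078 -0.3302667  -0.04785547] 0.0673999935388565
0 [ 0.52249973 -0.33037353 -0.06955902] 0.04364951327443123
1 [ 0.52688916 -0.33194624 -0.04893341] 0.07312347739934921
scene yellow_tray 2819.0
side yellow_tray 5745.0
joint yellow_tray [0.4701267  0.3338837  0.17592317] 0.04645581543445587
joint yellow_tray [0.4701767  0.33388691 0.1765976 ] 0.04634325951337814
joint yellow_tray [0.47010864 0.33380277 0.17469098] 0.046628303825855255
0 [0.46748873 0.33462881 0.17937682] 0.02837190218269825
1 [0.47210997 0.33312371 0.17872332] 0.03116162307560444
```

Run:
```python
from fit import *
M={}
for n in ["wrist","side","scene"]:
    f=grab(n)
    for k in list(H)[:8]:
        L=spotter.trace(f,k)
        M[n,k]=(f,[(a['confidence'],a['pixels'],a['uv']) for a in L[:2]])
        print(n,k,[(round(a['confidence'],2),np.round(a['uv']),int(a['pixels'].sum())) for a in L[:2]])
pickle.dump(M,open("M0.pkl","wb"))
```

```text
wrist contra_center [(0.77, array([ 90., 187.]), 2142), (0.19, array([297., 290.]), 1226)]
wrist piezo_center [(0.82, array([186., 187.]), 1710)]
wrist drill_block_center [(0.62, array([178.,  41.]), 3002), (0.49, array([ 92., 187.]), 2042)]
wrist tip_stand_center [(0.93, array([205., 288.]), 1212), (0.64, array([60., 42.]), 2427)]
wrist steel_dish_center [(0.67, array([293., 290.]), 1201)]
wrist straight_center [(0.9, array([289.,  54.]), 2377)]
wrist amber_dish_center [(0.63, array([290.,  57.]), 2325), (0.61, array([57., 41.]), 2414)]
wrist driver_block_center [(0.67, array([105., 288.]), 2004)]
side contra_center [(0.69, array([305., 229.]), 275)]
side piezo_center [(0.54, array([272., 211.]), 231)]
side drill_block_center [(0.96, array([238., 245.]), 389)]
side tip_stand_center [(0.73, array([297., 182.]), 233)]
side steel_dish_center [(0.78, array([264., 162.]), 208)]
side straight_center [(0.67, array([296., 180.]), 196), (0.57, array([206., 222.]), 260)]
side amber_dish_center [(0.64, array([276., 272.]), 304)]
side driver_block_center [(0.82, array([332., 201.]), 361)]
scene contra_center [(0.56, array([279., 228.]), 324)]
scene piezo_center [(0.7, array([281., 227.]), 349)]
scene drill_block_center [(0.67, array([340., 238.]), 492)]
scene tip_stand_center []
scene steel_dish_center [(0.78, array([210., 249.]), 384)]
scene straight_center [(0.81, array([326., 271.]), 424)]
scene amber_dish_center [(0.51, array([343., 210.]), 246)]
scene driver_block_center [(0.73, array([244., 189.]), 311)]
```

Run:
```python
from fit import *
M=pickle.load(open("M0.pkl","rb"))
def V(k,ns): return [(M[n,k][0],M[n,k][1][i][1].astype(np.float32)) for n,i in ns]
for k,P,p0 in [("steel_dish_center",cyl(.022,0.010,.028),[.693,-.13,0]),("tip_stand_center",cyl(.021,0,.026),[.583,-.132,0]),("amber_dish_center",cyl(.022,0.010,.028),[.47,.133,0])]:
    for ns in ([("wrist",1 if k[0]=='a' else 0)],[("side",0)],[("scene",0)]):
        try: print(k,ns,*fit(V(k,ns),P,p0,yaw=False))
        except Exception as e: print(k,ns,e)
for k,p0 in [("drill_block_center",[.579,.132]),("driver_block_center",[.466,-.131])]:
    hgt=.028
    for y in (-1,-.5,0,.5,1):
      print(k,y,*fit(V(k,[("wrist",0)]),np.vstack([box(.028,.019,0,.028),box(.02,.012,.028,.040)]),p0+[y]))
    
f=M["wrist","piezo_center"][0]
for k in ("contra_center","piezo_center","straight_center"):
    m=M["wrist",k][1][0][1]; v,u=np.nonzero(m)
    X=onz(f,np.c_[u,v],.012)[:,:2]; c=X.mean(0); w,E=np.linalg.eigh(np.cov((X-c).T)); a=E[:,1]
    if a[1]<0:a=-a   # working end +y
    for it in range(10):
        s=(X-c)@a; r0=np.percentile(s,.5)
        sel=(s>r0+3e-3)&(s<r0+.062)
        # mid-line via binning
        bs=np.linspace(r0+.004,r0+.06,15); mids=[]
        nrm=np.array([-a[1],a[0]]); t=(X-c)@nrm
        for i in range(14):
            q=(s>=bs[i])&(s<bs[i+1]); mids.append(((bs[i]+bs[i+1])/2,(t[q].min()+t[q].max())/2,t[q].max()-t[q].min()))
        mids=np.array(mids); pc=np.polyfit(mids[:,0],mids[:,1],1)
        c=c+nrm*pc[1]; a=a+nrm*pc[0]; a/=np.linalg.norm(a)
    s=(X-c)@a
    print(k,"rear",c+a*s.min(),"len",np.ptp(s),"yaw",np.arctan2(a[1],a[0]),"pt",c+a*(s.min()+.052),"width",mids[:,2].round(4))
im=f['color']
cv2.imwrite("pics/w_hp.png",cv2.resize(im[120:320,40:240],None,fx=3,fy=3,interpolation=cv2.INTER_CUBIC))
```

```text
steel_dish_center [('wrist', 0)] [ 0.69379283 -0.1315255 ] 0.06736216694116592
steel_dish_center [('side', 0)] [ 0.69186582 -0.13131609] 0.07188913971185684
steel_dish_center [('scene', 0)] [ 0.69046313 -0.13095417] 0.10254289954900742
tip_stand_center [('wrist', 0)] [ 0.58337913 -0.13361022] 0.09147737920284271
tip_stand_center [('side', 0)] [ 0.58230217 -0.13414561] 0.08114112168550491
tip_stand_center [('scene', 0)] list index out of range
amber_dish_center [('wrist', 1)] [0.46854067 0.13304476] 0.05643387883901596
amber_dish_center [('side', 0)] [0.46657848 0.13279535] 0.12240710854530334
amber_dish_center [('scene', 0)] [0.46648047 0.13497461] 0.16468994319438934
drill_block_center -1 [ 0.57816621  0.13228727 -0.56675823] 0.05021880939602852
drill_block_center -0.5 [ 0.57808622  0.13235797 -0.56202175] 0.05063421651721001
drill_block_center 0 [ 0.5781197   0.13227085 -0.56823417] 0.05030110478401184
drill_block_center 0.5 [ 0.57824092  0.13232572 -0.57139203] 0.051492467522621155
drill_block_center 1 [0.57575266 0.14405389 1.04774399] 0.5245313048362732
driver_block_center -1 [ 
[... 355 characters left out ...]
675] 0.08033344894647598
contra_center rear [ 0.47922519 -0.06047583] len 0.1051790114687078 yaw 1.7516976283676524 pt [ 0.46986955 -0.00932437] width [0.0275 0.0288 0.0291 0.0294 0.0293 0.0292 0.0287 0.0286 0.0286 0.028
 0.0283 0.0284 0.0279 0.0281]
piezo_center rear [ 0.58956607 -0.05362176] len 0.10579236099364553 yaw 1.891998361471229 pt [ 0.57314928 -0.00428122] width [0.0239 0.0248 0.0252 0.0247 0.0243 0.0242 0.024  0.0249 0.0249 0.0249
 0.0249 0.0251 0.025  0.0251]
straight_center rear [0.70333889 0.07779949] len 0.0976182296536459 yaw 1.956781908461461 pt [0.68376232 0.12597374] width [0.0263 0.0261 0.0258 0.0254 0.025  0.0243 0.0235 0.0235 0.0234 0.0236
 0.0239 0.0243 0.0243 0.0243]
```

View pics/w_hp.png

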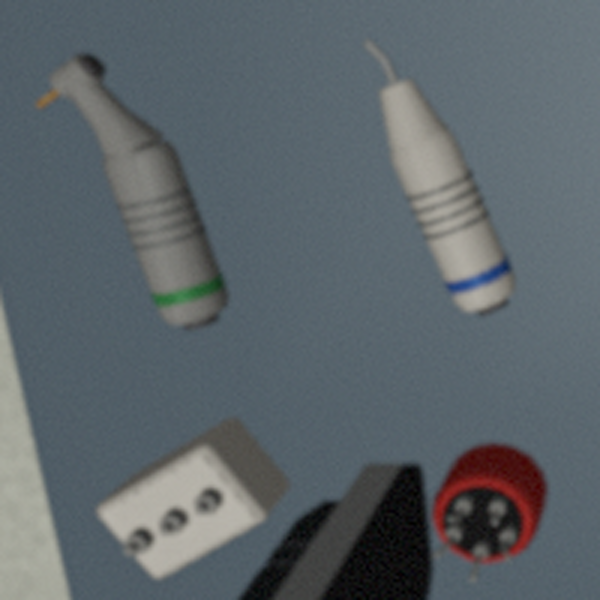

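```bash
cat > plan.py <<'E'
from h import *
import sys
def state():
    o=r.get_obs(); m=Ro.from_rotvec(o['orientation']).as_matrix()
    psi=np.arctan2(m[0,0],m[1,0]); return o,o['tcp_pos'],psi,m
# usage: plan.py "x y z yaw n; ..."  world targets
o,p,psi,m=state()
print("clock",round(o['clock'],2),"tcp",p.round(4),"yaw",round(psi,3),"w",round(o['grip_width'],4),"F",o['contact_force'].round(1),"tilt",round(np.degrees(np.arccos(-m[2,2])),2),"q7",round(o['joints'][6],2))
p=p.copy()
for seg in (sys.argv[1].split(';') if len(sys.argv)>1 else []):
    x,y,z,t,n=map(float,seg.split()); n=int(n)
    d=(np.array([x,y,z])-p)/n; dt=(t-psi)/n
    for i in range(n):
        c,s=np.cos(psi),np.sin(psi)
        v=np.array([s*d[0]+c*d[1],c*d[0]-s*d[1],-d[2]])*100
        print("%.2f %.2f %.2f %.3f"%(*v,dt),end="; "); psi+=dt
    p=np.array([x,y,z]); print()
E
python3 plan.py "0.473 -0.025 0.12 -0.18 6"
```

```text
clock 3.3 tcp [ 0.675  -0.      0.2393] yaw 0.0 w 0.0855 F [-0.3  0.3  0.1] tilt 0.0 q7 -0.08
-0.42 -3.37 1.99 -0.030; -0.32 -3.38 1.99 -0.030; -0.21 -3.39 1.99 -0.030; -0.11 -3.39 1.99 -0.030; -0.01 -3.39 1.99 -0.030; 0.09 -3.39 1.99 -0.030;
```

Emit:
carry_out(series="-0.42 -3.37 2.0 -0.03 0.65; -0.32 -3.38 2.0 -0.03 0.65; -0.21 -3.39 2.0 -0.03 0.65; -0.11 -3.39 2.0 -0.03 0.65; -0.01 -3.39 2.0 -0.03 0.65; 0.09 -3.39 2.0 -0.03 0.65; 0 0 0 0 0.65; 0 0 0 0 0.65", grip_force=35)

```text
clock: 4.3
tcp_pos: [0.4743, -0.0248, 0.12]
orientation: [2.012, 2.411, 0.002]
contact_force: [0.2, 0.7, 0.2]
grip_width: 0.0558
```

```bash
python3 plan.py
python3 - <<'E'
from h import *
f=grab("wrist")
im=f['color'].copy()
L=spotter.mark_of(f,"contra_center"); print([(a['uv'],a['confidence'],onz(f,a['uv'],.012)[0]) for a in L[:2]])
for X,c in [((.473,-.025,.024),(0,0,255)),((.470,-.0085,.024),(0,255,0)),((.4792,-.0605,.012),(255,0,0))]:
    cv2.circle(im,tuple(int(v) for v in proj(f,X)[0]),4,c,-1)
cv2.imwrite("pics/w1.png",im)
E
```

```text
clock 4.3 tcp [ 0.4743 -0.0248  0.12  ] yaw -0.18 w 0.0558 F [0.2 0.7 0.2] tilt 0.12 q7 0.08
[([277.6, 188.8], 0.74, array([ 0.46999411, -0.007722  ,  0.012     ]))]
```

View pics/w1.png

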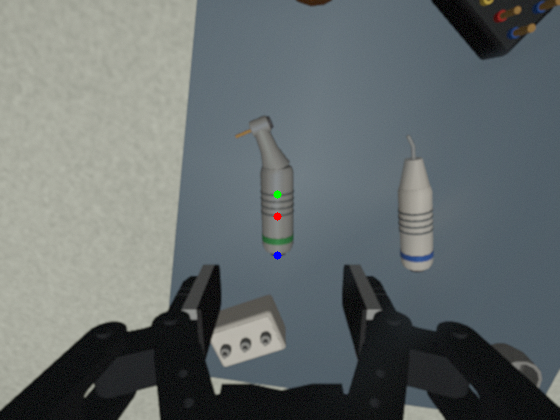

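Emit:
carry_out(series="0 -0.1 3.0 0 0.65; 0 0 3.0 0 0.65; 0 0 2.5 0 0.65; 0 0 1.5 0 0.65; 0 0 0.5 0 0.65; 0 0 0 0 0.65")

```text
clock: 5.15
tcp_pos: [0.4725, -0.0251, 0.0146]
orientation: [2.013, 2.412, 0.001]
contact_force: [-0.7, -0.7, -0.2]
grip_width: 0.0555
```

```bash
python3 plan.py
python3 - <<'E'
from h import *
f=grab("wrist")
cv2.imwrite("pics/w2.png",f['color'])
E
```

```text
clock 5.15 tcp [ 0.4725 -0.0251  0.0146] yaw -0.18 w 0.0555 F [-0.7 -0.7 -0.2] tilt 0.03 q7 0.07
```

View pics/w2.png

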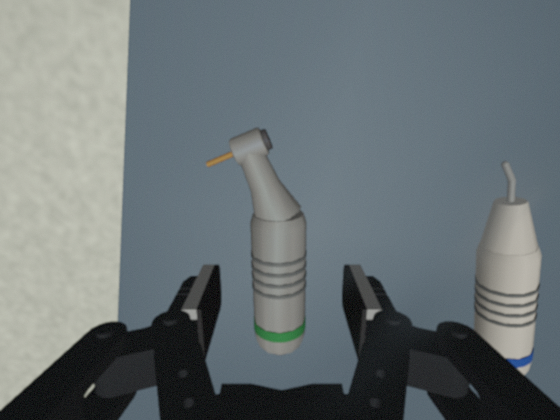

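Emit:
carry_out(series="0 0 0 0 0; 0 0 0 0 0; 0 0 0 0 0; 0 0 0 0 0; 0 0 -0.3 0 0; 0 0 -1.2 0 0; 0 0 -2.0 0 0")

```text
clock: 6.08
tcp_pos: [0.4715, -0.0252, 0.0499]
orientation: [-2.012, -2.412, 0.001]
contact_force: [0.1, 0.8, 0.7]
grip_width: 0.0227
```

```bash
python3 plan.py "0.473 -0.025 .12 -.18 2; 0.4936 -0.3452 0.12 0.06 8; .4936 -.3452 .017 .06 4"
python3 - <<'E'
from h import *
f=grab("wrist")
cv2.imwrite("pics/w3.png",f['color'])
E
```

```text
clock 6.08 tcp [ 0.4715 -0.0252  0.0499] yaw -0.18 w 0.0227 F [0.1 0.8 0.7] tilt 0.06 q7 0.07
-0.00 0.08 -3.51 0.000; -0.00 0.08 -3.51 0.000; 
-3.98 -0.46 -0.00 0.030; -4.00 -0.34 -0.00 0.030; -4.00 -0.22 -0.00 0.030; -4.01 -0.10 -0.00 0.030; -4.01 0.02 -0.00 0.030; -4.01 0.14 -0.00 0.030; -4.00 0.26 -0.00 0.030; -3.99 0.38 -0.00 0.030; 
0.00 0.00 2.57 0.000; 0.00 0.00 2.57 0.000; 0.00 0.00 2.57 0.000; 0.00 0.00 2.57 0.000;
```

View pics/w3.png

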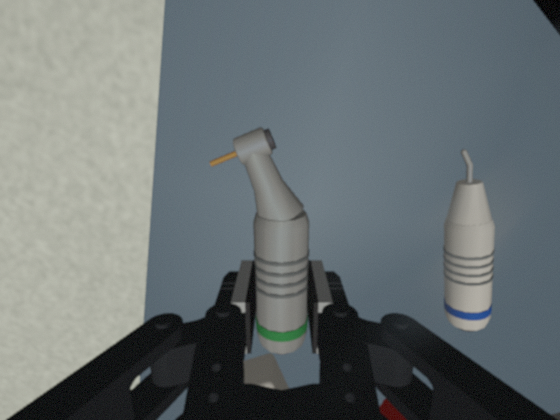

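Emit:
carry_out(series="0 0.08 -3.5 0 0; 0 0.08 -3.5 0 0; -3.98 -0.46 0 0.03 0; -4 -0.34 0 0.03 0; -4 -0.22 0 0.03 0; -4 -0.1 0 0.03 0; -4 0.02 0 0.03 0; -4 0.14 0 0.03 0")

```text
clock: 7.12
tcp_pos: [0.4891, -0.2659, 0.1196]
orientation: [2.222, 2.22, 0.0]
contact_force: [1.1, 0.4, -0.4]
grip_width: 0.0226
```

Emit:
carry_out(series="-4 0.26 0 0.03 0; -4 0.38 0 0.03 0; 0 0 0 0 0; 0 0 0 0 0")

```text
clock: 7.62
tcp_pos: [0.4942, -0.3441, 0.1191]
orientation: [-2.286, -2.154, -0.001]
contact_force: [0.6, 1.4, -1.1]
grip_width: 0.0227
```

```bash
cat > tray.py <<'E'
from fit import *
def corners(p):
    L=[]
    for x,y in [(-69,-85),(69,-85),(69,85),(-69,85)]: L.append((x/1000,y/1000,.009))
    return tf(p,np.array(L))
def draw(im,f,p):
    q=proj(f,corners(p)); cv2.polylines(im,[np.round(q*8).astype(np.int32)],True,(0,0,255),1,cv2.LINE_AA,3)
    t=np.linspace(0,2*np.pi,40); C=tf(p,np.c_[.031+.031*np.cos(t),-.042+.031*np.sin(t),0*t+.006]); cv2.polylines(im,[np.round(proj(f,C)*8).astype(np.int32)],True,(255,0,255),1,cv2.LINE_AA,3)
    for a in ([(-.008,-.082),(-.008,.082)],[(-.004,0),(.066,0)]):
        C=tf(p,np.array([[x,y,.006] for x,y in a])); cv2.polylines(im,[np.round(proj(f,C)*8).astype(np.int32)],False,(255,0,255),1,cv2.LINE_AA,3)
E
python3 plan.py "0.4936 -0.3452 0.12 0.06 1"
python3 - <<'E'
from tray import *
f=grab("wrist");im=f['color'].copy();draw(im,f,[.5245,-.331,-.06])
pickle.dump(f,open("Fg.pkl","wb"))
cv2.imwrite("pics/w4.png",im)
E
```

```text
clock 7.62 tcp [ 0.4942 -0.3441  0.1191] yaw 0.06 w 0.0227 F [ 0.6  1.4 -1.1] tilt 0.05 q7 0.51
-0.11 -0.05 -0.09 0.000;
```

View pics/w4.png

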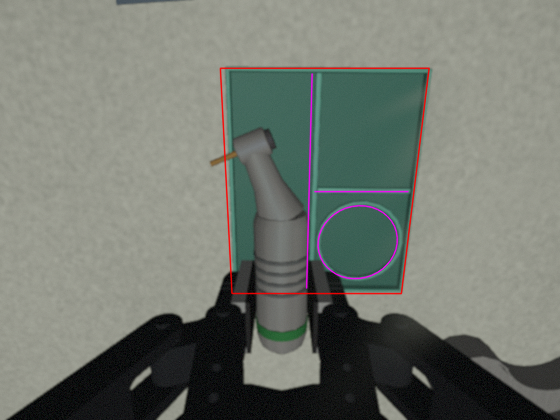

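Emit:
carry_out(series="-0.1 0.1 2.5 0 0; 0 0 3.0 0 0; 0 0 2.5 0 0; 0 0 1.5 0 0; 0 0 0.7 0 0; 0 0 0 0 0; 0 0 0 0 0")

```text
clock: 8.55
tcp_pos: [0.4959, -0.346, 0.018]
orientation: [2.286, 2.153, 0.001]
contact_force: [-0.3, -0.5, -1.2]
grip_width: 0.0229
```

```bash
python3 plan.py "0.495 -0.345 0.0166 0.06 1"
```

```text
clock 8.55 tcp [ 0.4959 -0.346   0.018 ] yaw 0.06 w 0.0229 F [-0.3 -0.5 -1.2] tilt 0.08 q7 0.52
0.10 -0.09 0.14 0.000;
```

Emit:
carry_out(series="0 0 0.1 0 0; 0 0 0 0 0.45; 0 0 0 0 0.45; 0 0 0 0 0.45; 0 0 -2.0 0 0.45; 0 0 -4.0 0 0.5; 0 0 -4.0 0 0.7")

```text
clock: 9.43
tcp_pos: [0.4953, -0.3459, 0.1186]
orientation: [2.287, 2.153, 0.0]
contact_force: [0.4, 0.0, 0.5]
grip_width: 0.0589
```

```bash
python3 plan.py "0.578 0.132 0.13 -1.004 12; .578 .132 .018 -1.004 5"
python3 - <<'E'
from tray import *
f=grab("wrist");im=f['color'].copy()
cv2.imwrite("pics/w5.png",im)
E
```

```text
clock 9.43 tcp [ 0.4953 -0.3459  0.1186] yaw 0.06 w 0.0589 F [0.4 0.  0.5] tilt 0.03 q7 0.51
4.02 0.45 -0.09 -0.089; 3.96 0.80 -0.09 -0.089; 3.87 1.15 -0.09 -0.089; 3.76 1.49 -0.09 -0.089; 3.61 1.82 -0.09 -0.089; 3.44 2.13 -0.09 -0.089; 3.23 2.42 -0.09 -0.089; 3.01 2.70 -0.09 -0.089; 2.76 2.96 -0.09 -0.089; 2.48 3.19 -0.09 -0.089; 2.19 3.40 -0.09 -0.089; 1.88 3.58 -0.09 -0.089; 
0.00 0.00 2.24 0.000; 0.00 0.00 2.24 0.000; 0.00 0.00 2.24 0.000; 0.00 0.00 2.24 0.000; 0.00 0.00 2.24 0.000;
```

View pics/w5.png

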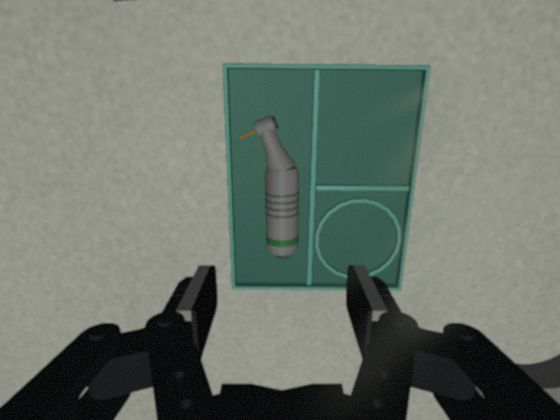

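Emit:
carry_out(series="4.0 0.45 -0.1 -0.089 0.7; 3.95 0.8 -0.1 -0.089 0.7; 3.87 1.15 -0.1 -0.089 0.7; 3.76 1.49 -0.1 -0.089 0.7; 3.61 1.82 -0.1 -0.089 0.7; 3.44 2.13 -0.1 -0.089 0.7; 3.23 2.42 -0.1 -0.089 0.7; 3.01 2.7 -0.1 -0.089 0.7")

```text
clock: 10.48
tcp_pos: [0.5506, -0.0264, 0.1257]
orientation: [1.389, 2.816, 0.001]
contact_force: [0.2, 0.8, -0.1]
grip_width: 0.0597
```

Emit:
carry_out(series="2.76 2.96 -0.1 -0.089 0.7; 2.48 3.19 -0.1 -0.089 0.7; 2.19 3.4 -0.1 -0.089 0.7; 1.88 3.58 -0.1 -0.089 0.7; 0 0 0 0 0.7; 0 0 0 0 0.7")

```text
clock: 11.22
tcp_pos: [0.5773, 0.1312, 0.129]
orientation: [0.874, 3.017, -0.001]
contact_force: [0.1, -0.7, -0.7]
grip_width: 0.0597
```

```bash
python3 plan.py "0.578 0.132 0.13 -1.004 1; .578 .132 .018 -1.004 5"
python3 - <<'E'
from fit import *
f=grab("wrist");im=f['color'].copy()
L=spotter.trace(f,"drill_block_center"); print([(a['confidence'],a['uv']) for a in L])
m=L[0]['pixels'].astype(np.float32)
P=np.vstack([box(.028,.019,0,.028),box(.022,.012,.028,.044)])
p,c=fit([(f,m)],P,[.578,.132,-.567]); print(p,c)
B=tf(p,box(.028,.019,.028,.028))
q=proj(f,B[[0,2,6,4]]); cv2.polylines(im,[np.round(q).astype(np.int32)],True,(0,0,255),1)
cv2.imwrite("pics/w6.png",im)
E
```

```text
clock 11.22 tcp [0.5773 0.1312 0.129 ] yaw -1.007 w 0.0597 F [ 0.1 -0.7 -0.7] tilt 0.06 q7 0.55
-0.02 0.10 -0.10 0.003; 
0.00 0.00 2.24 0.000; 0.00 0.00 2.24 0.000; 0.00 0.00 2.24 0.000; 0.00 0.00 2.24 0.000; 0.00 0.00 2.24 0.000; 
[(0.57, [285.7, 206.2]), (0.49, [26.3, 356.8])]
[ 0.57795642  0.13269194 -0.58762331] 0.09976184368133545
```

View pics/w6.png

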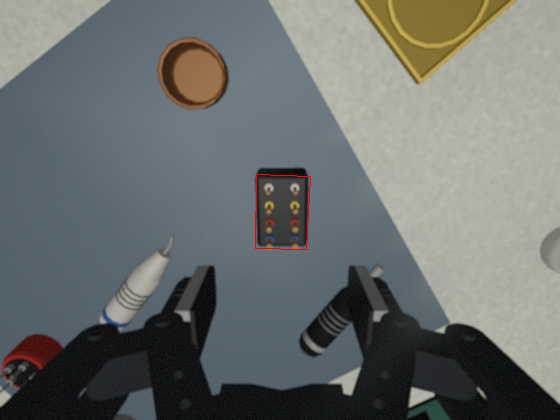

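Emit:
carry_out(series="0 0.05 3.0 0 0.7; 0 0 3.0 0 0.7; 0 0 2.5 0 0.7; 0 0 1.8 0 0.7; 0 0 1.0 0 0.7; 0 0 0 0 0.7; 0 0 0 0 0; 0 0 0 0 0")

```text
clock: 12.32
tcp_pos: [0.5782, 0.1327, 0.0163]
orientation: [0.872, 3.016, 0.002]
contact_force: [-1.1, -0.1, 3.4]
grip_width: 0.0368
```

Emit:
carry_out(series="0 0 0 0 0; 0 0 0 0 0; 0 0 -0.3 0 0; 0 0 -1.2 0 0; 0 0 -2.5 0 0; 0 0 -3.5 0 0; 0 0 -4.0 0 0; 0 0 0 0 0")

```text
clock: 13.32
tcp_pos: [0.5796, 0.1332, 0.1342]
orientation: [0.871, 3.012, 0.006]
contact_force: [-0.2, 0.0, -1.3]
grip_width: 0.0372
```

```bash
python3 plan.py "0.559 -0.291 0.13 -1.51 12; .559 -.291 .018 -1.51 5"
python3 - <<'E'
from tray import *
f=grab("wrist");im=f['color'].copy()
cv2.imwrite("pics/w7.png",im)
E
```

```text
clock 13.32 tcp [0.5796 0.1332 0.1342] yaw -1.008 w 0.0372 F [-0.2  0.  -1.3] tilt 0.4 q7 0.55
-1.74 -3.08 0.04 -0.042; -1.61 -3.15 0.04 -0.042; -1.48 -3.22 0.04 -0.042; -1.34 -3.28 0.04 -0.042; -1.20 -3.33 0.04 -0.042; -1.06 -3.38 0.04 -0.042; -0.92 -3.42 0.04 -0.042; -0.78 -3.45 0.04 -0.042; -0.63 -3.48 0.04 -0.042; -0.49 -3.51 0.04 -0.042; -0.34 -3.52 0.04 -0.042; -0.19 -3.53 0.04 -0.042; 
0.00 0.00 2.24 -0.000; 0.00 0.00 2.24 -0.000; 0.00 0.00 2.24 -0.000; 0.00 0.00 2.24 -0.000; 0.00 0.00 2.24 -0.000;
```

View pics/w7.png

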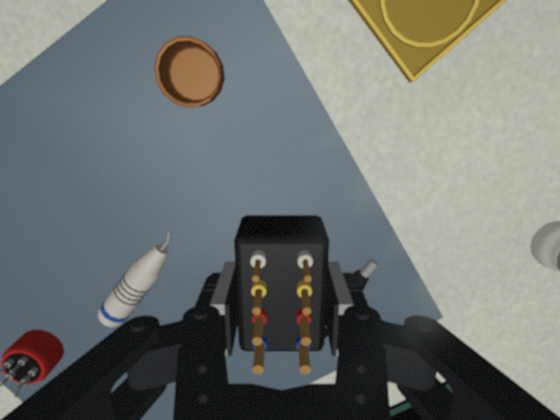

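Emit:
carry_out(series="-1.74 -3.08 0.04 -0.042 0; -1.61 -3.15 0.04 -0.042 0; -1.48 -3.22 0.04 -0.042 0; -1.34 -3.28 0.04 -0.042 0; -1.2 -3.33 0.04 -0.042 0; -1.06 -3.38 0.04 -0.042 0; -0.92 -3.42 0.04 -0.042 0; -0.78 -3.45 0.04 -0.042 0")

```text
clock: 14.38
tcp_pos: [0.5624, -0.1514, 0.1257]
orientation: [-0.353, -3.119, -0.0]
contact_force: [0.4, -0.2, -2.5]
grip_width: 0.0371
```

Emit:
carry_out(series="-0.63 -3.48 0.04 -0.042 0; -0.49 -3.51 0.04 -0.042 0; -0.34 -3.52 0.04 -0.042 0; -0.19 -3.53 0.04 -0.042 0; 0 0 0 0 0; 0 0 0 0 0")

```text
clock: 15.12
tcp_pos: [0.5565, -0.2907, 0.1243]
orientation: [-0.092, -3.138, -0.003]
contact_force: [0.7, 0.2, -0.8]
grip_width: 0.0373
```

```bash
python3 plan.py "0.559 -0.291 0.13 -1.51 1; .559 -.291 .018 -1.51 5"
python3 - <<'E'
from tray import *
f=grab("wrist");im=f['color'].copy();draw(im,f,[.5255,-.331,-.06])
cv2.imwrite("pics/w8.png",im)
E
```

```text
clock 15.12 tcp [ 0.5565 -0.2907  0.1243] yaw -1.512 w 0.0373 F [ 0.7  0.2 -0.8] tilt 0.14 q7 1.75
-0.26 -0.01 -0.57 0.002; 
0.00 0.00 2.24 0.000; 0.00 0.00 2.24 0.000; 0.00 0.00 2.24 0.000; 0.00 0.00 2.24 0.000; 0.00 0.00 2.24 0.000;
```

View pics/w8.png

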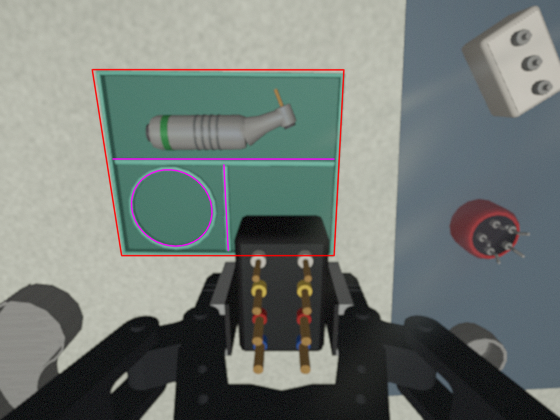

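Emit:
carry_out(series="-0.25 0 2.5 0 0; 0 0 2.5 0 0; 0 0 2.3 0 0; 0 0 1.7 0 0; 0 0 1.0 0 0; 0 0 0.4 0 0; 0 0 0 0 0; 0 0 0 0 0")

```text
clock: 16.18
tcp_pos: [0.5601, -0.2922, 0.0222]
orientation: [0.093, 3.139, -0.001]
contact_force: [0.6, -0.4, -1.7]
grip_width: 0.0376
```

```bash
python3 plan.py "0.559 -0.291 0.0183 -1.51 1"
```

```text
clock 16.18 tcp [ 0.5601 -0.2922  0.0222] yaw -1.512 w 0.0376 F [ 0.6 -0.4 -1.7] tilt 0.07 q7 1.7
0.12 0.12 0.39 0.002;
```

Emit:
carry_out(series="0.1 0.1 0.35 0 0; 0 0 0 0 0; 0 0 0 0 0")

```text
clock: 16.55
tcp_pos: [0.5591, -0.2912, 0.0184]
orientation: [0.092, 3.139, -0.001]
contact_force: [0.5, -0.2, 1.6]
grip_width: 0.0372
```

Released now; then go up and over to the steel dish (0.693, −0.131).

Emit:
carry_out(series="0 0 0 0 0.6; 0 0 0 0 0.6; 0 0 0 0 0.6; 0 0 -1.5 0 0.6; 0 0 -4.0 0 0.65; 0 0 -4.0 0 0.8; 0 0 0 0 0.8")

```text
clock: 17.42
tcp_pos: [0.5613, -0.292, 0.1177]
orientation: [0.093, 3.133, -0.005]
contact_force: [-0.7, -0.2, -0.5]
grip_width: 0.0686
```

```bash
python3 plan.py "0.692 -0.131 0.13 -0.5 6; .692 -.131 .019 -.5 5"
python3 - <<'E'
from tray import *
f=grab("wrist");im=f['color'].copy()
cv2.imwrite("pics/w9.png",im)
E
```

```text
clock 17.43 tcp [ 0.5613 -0.292   0.1177] yaw -1.512 w 0.0686 F [-0.7 -0.2 -0.5] tilt 0.45 q7 1.74
-2.02 2.81 -0.20 0.169; -1.52 3.11 -0.20 0.169; -0.97 3.32 -0.20 0.169; -0.40 3.43 -0.20 0.169; 0.18 3.45 -0.20 0.169; 0.75 3.37 -0.20 0.169; 
0.00 0.00 2.22 0.000; 0.00 0.00 2.22 0.000; 0.00 0.00 2.22 0.000; 0.00 0.00 2.22 0.000; 0.00 0.00 2.22 0.000;
```

View pics/w9.png

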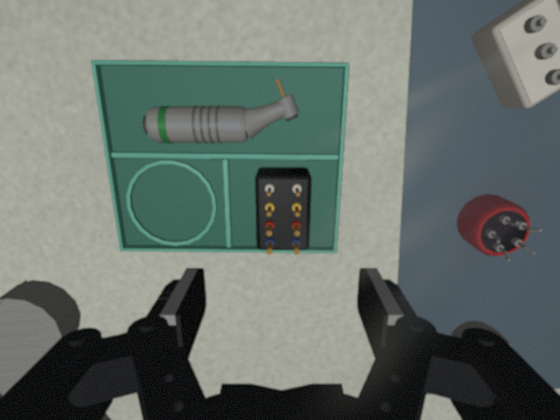

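```bash
python3 plan.py "0.692 -0.131 0.13 -1.51 5"
```

```text
clock 17.48 tcp [ 0.5599 -0.2915  0.1156] yaw -1.512 w 0.0684 F [ 0.4 -0.4 -1.1] tilt 0.24 q7 1.74
-2.45 3.36 -0.29 0.000; -2.45 3.36 -0.29 0.000; -2.45 3.36 -0.29 0.000; -2.44 3.36 -0.29 0.000; -2.44 3.36 -0.29 0.000;
```

Emit:
carry_out(series="-2.45 3.36 -0.3 0 0.8; -2.45 3.36 -0.3 0 0.8; -2.45 3.36 -0.3 0 0.8; -2.45 3.36 -0.3 0 0.8; -2.45 3.36 -0.3 0 0.8; 0 0 0 0 0.8; 0 0 0 0 0.8")

```text
clock: 18.35
tcp_pos: [0.6899, -0.131, 0.1269]
orientation: [-0.092, -3.138, 0.001]
contact_force: [0.3, -0.6, 0.2]
grip_width: 0.0681
```

```bash
python3 plan.py "0.692 -0.131 0.019 -1.51 5"
python3 - <<'E'
from fit import *
f=grab("wrist");im=f['color'].copy()
L=spotter.trace(f,"steel_dish_center"); print([(a['confidence'],a['uv']) for a in L])
p,c=fit([(f,L[0]['pixels'].astype(np.float32))],cyl(.022,.01,.028),[.692,-.131,0],yaw=False); print(p,c)
P=tf([*p,0],cyl(.022,.028,.028)[:40]); cv2.polylines(im,[np.round(proj(f,P)).astype(np.int32)],True,(0,0,255),1)
cv2.imwrite("pics/w10.png",im)
E
```

```text
clock 18.35 tcp [ 0.6899 -0.131   0.1269] yaw -1.512 w 0.0681 F [ 0.3 -0.6  0.2] tilt 0.13 q7 1.46
-0.04 0.00 2.16 0.000; -0.04 0.00 2.16 0.000; -0.04 0.00 2.16 0.000; -0.04 0.00 2.16 0.000; -0.04 0.00 2.16 0.000; 
[(0.94, [277.8, 216.5])]
[ 0.69403602 -0.13211624] 0.039316412061452866
```

View pics/w10.png

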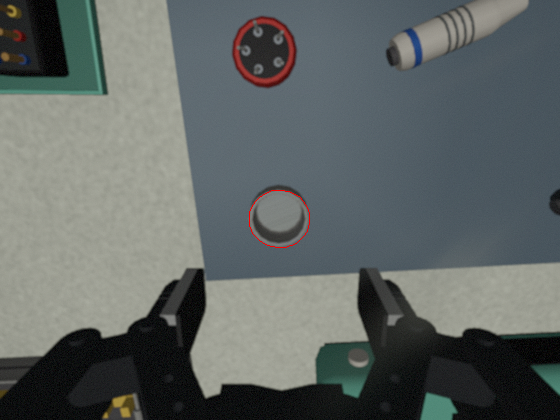

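Emit:
carry_out(series="-0.3 -0.1 2.5 0 0.8; 0 0 2.5 0 0.8; 0 0 2.5 0 0.8; 0 0 1.8 0 0.8; 0 0 1.0 0 0.8; 0 0 0.5 0 0.8; 0 0 0 0 0.8; 0 0 0 0 0.8")

```text
clock: 19.45
tcp_pos: [0.6944, -0.1317, 0.0209]
orientation: [0.092, 3.139, -0.0]
contact_force: [0.3, 0.4, 1.0]
grip_width: 0.0682
```

```bash
python3 plan.py "0.693 -0.132 0.018 -1.51 1"
python3 - <<'E'
from fit import *
f=grab("wrist");cv2.imwrite("pics/w11.png",f['color'])
E
```

```text
clock 19.45 tcp [ 0.6944 -0.1317  0.0209] yaw -1.512 w 0.0682 F [0.3 0.4 1. ] tilt 0.08 q7 1.43
0.14 -0.04 0.29 0.002;
```

View pics/w11.png

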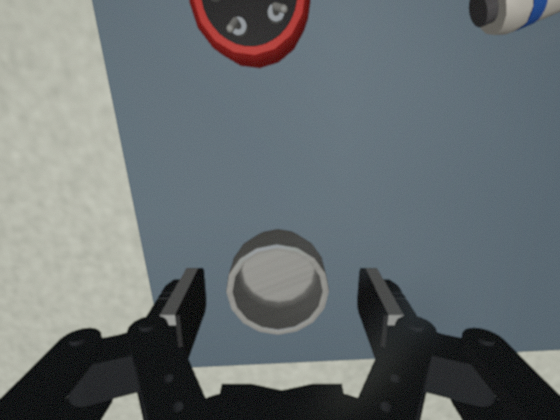

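Emit:
carry_out(series="0.1 0 0.3 0 0.8; 0 0 0 0 0; 0 0 0 0 0; 0 0 0 0 0; 0 0 0 0 0")

```text
clock: 20.12
tcp_pos: [0.693, -0.1315, 0.0173]
orientation: [0.092, 3.14, -0.0]
contact_force: [-0.6, -0.4, 2.7]
grip_width: 0.0421
```

Emit:
carry_out(series="0 0 -0.3 0 0; 0 0 -1.2 0 0; 0 0 -2.5 0 0; 0 0 -3.5 0 0; 0 0 -3.5 0 0; 0 0 0 0 0")

```text
clock: 20.88
tcp_pos: [0.6952, -0.1317, 0.1315]
orientation: [0.093, 3.133, -0.001]
contact_force: [-0.4, -0.7, -0.6]
grip_width: 0.0421
```

```bash
python3 plan.py "0.554 -0.375 0.13 -1.51 8"
python3 - <<'E'
from fit import *
f=grab("wrist");cv2.imwrite("pics/w12.png",f['color'])
E
```

```text
clock 20.88 tcp [ 0.6952 -0.1317  0.1315] yaw -1.512 w 0.0421 F [-0.4 -0.7 -0.6] tilt 0.4 q7 1.46
1.58 -3.14 0.02 0.000; 1.58 -3.14 0.02 0.000; 1.58 -3.14 0.02 0.000; 1.58 -3.14 0.02 0.000; 1.58 -3.14 0.02 0.000; 1.58 -3.14 0.02 0.000; 1.58 -3.14 0.02 0.000; 1.58 -3.14 0.02 0.000;
```

View pics/w12.png

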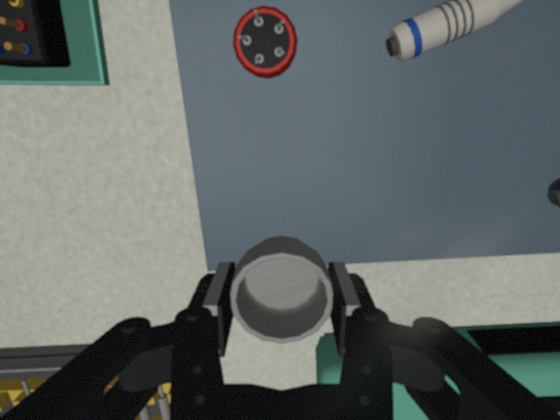

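Emit:
carry_out(series="1.58 -3.14 0 0 0; 1.58 -3.14 0 0 0; 1.58 -3.14 0 0 0; 1.58 -3.14 0 0 0; 1.58 -3.14 0 0 0; 1.58 -3.14 0 0 0; 1.58 -3.14 0 0 0; 1.58 -3.04 0 0 0")

```text
clock: 21.92
tcp_pos: [0.5503, -0.3745, 0.1257]
orientation: [-0.092, -3.138, -0.002]
contact_force: [0.1, -0.6, -0.4]
grip_width: 0.0423
```

Emit:
carry_out(series="0 0 0 0 0; 0 0 0 0 0")

```text
clock: 22.18
tcp_pos: [0.5518, -0.3727, 0.1262]
orientation: [-0.092, -3.139, -0.002]
contact_force: [0.4, -0.4, -1.3]
grip_width: 0.0424
```

```bash
python3 plan.py "0.555 -0.374 0.0195 -1.51 8"
python3 - <<'E'
from tray import *
f=grab("wrist");im=f['color'].copy();draw(im,f,[.5255,-.331,-.06])
cv2.imwrite("pics/w13.png",im)
E
```

```text
clock 22.18 tcp [ 0.5518 -0.3727  0.1262] yaw -1.512 w 0.0424 F [ 0.4 -0.4 -1.3] tilt 0.1 q7 1.87
-0.04 -0.01 1.33 0.000; -0.04 -0.01 1.33 0.000; -0.04 -0.01 1.33 0.000; -0.04 -0.01 1.33 0.000; -0.04 -0.01 1.33 0.000; -0.04 -0.01 1.33 0.000; -0.04 -0.01 1.33 0.000; -0.04 -0.01 1.33 0.000;
```

View pics/w13.png

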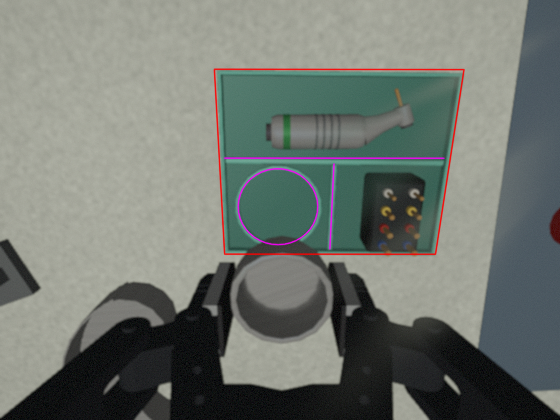

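Emit:
carry_out(series="-0.2 0 2.5 0 0; 0 0 2.5 0 0; 0 0 2.3 0 0; 0 0 1.6 0 0; 0 0 1.0 0 0; 0 0 0.4 0 0; 0 0 0 0 0; 0 0 0 0 0")

```text
clock: 23.22
tcp_pos: [0.5544, -0.3743, 0.0248]
orientation: [0.092, 3.139, -0.001]
contact_force: [0.3, -0.8, -0.6]
grip_width: 0.0423
```

```bash
python3 plan.py "0.555 -0.374 0.0193 -1.51 1"
```

```text
clock 23.23 tcp [ 0.5544 -0.3743  0.0248] yaw -1.512 w 0.0423 F [ 0.3 -0.8 -0.6] tilt 0.08 q7 1.84
-0.06 0.03 0.55 0.002;
```

Emit:
carry_out(series="-0.05 0 0.3 0 0; 0 0 0.2 0 0; 0 0 0 0 0; 0 0 0 0 0")

```text
clock: 23.72
tcp_pos: [0.5545, -0.3741, 0.0192]
orientation: [0.092, 3.14, -0.0]
contact_force: [-1.0, 0.8, 2.2]
grip_width: 0.042
```

Emit:
carry_out(series="0 0 0 0 0.66; 0 0 0 0 0.66; 0 0 0 0 0.66; 0 0 -1.5 0 0.66; 0 0 -4 0 0.66; 0 0 -4 0 0.65; 0 0 0 0 0.65")

```text
clock: 24.6
tcp_pos: [0.557, -0.3754, 0.1191]
orientation: [0.092, 3.133, -0.006]
contact_force: [0.1, 0.2, 0.0]
grip_width: 0.0553
```

```bash
python3 plan.py "0.578 -0.020 0.13 -0.32 12"
python3 - <<'E'
from tray import *
f=grab("wrist");im=f['color'].copy()
L=spotter.trace(f,"steel_dish_center"); print([(a['confidence'],a['uv']) for a in L])
p,c=fit([(f,L[0]['pixels'].astype(np.float32))],cyl(.022,.012,.030),[.555,-.374,0],yaw=False); print(p,c)
cv2.imwrite("pics/w14.png",im)
E
```

```text
clock 24.6 tcp [ 0.557  -0.3754  0.1191] yaw -1.512 w 0.0553 F [0.1 0.2 0. ] tilt 0.47 q7 1.86
0.00 2.97 -0.09 0.099; 0.29 2.95 -0.09 0.099; 0.59 2.91 -0.09 0.099; 0.87 2.84 -0.09 0.099; 1.15 2.74 -0.09 0.099; 1.41 2.61 -0.09 0.099; 1.67 2.46 -0.09 0.099; 1.90 2.28 -0.09 0.099; 2.12 2.08 -0.09 0.099; 2.31 1.86 -0.09 0.099; 2.49 1.62 -0.09 0.099; 2.63 1.37 -0.09 0.099; 
[(0.57, [282.7, 213.3])]
[ 0.55647528 -0.37292367] 0.06855367124080658
```

View pics/w14.png

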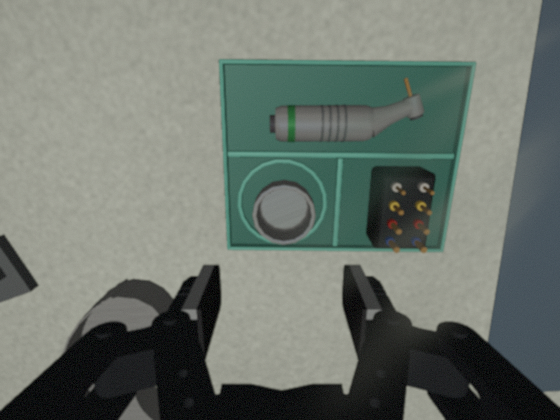

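Emit:
carry_out(series="0 2.97 -0.1 0.1 0.65; 0.29 2.95 -0.1 0.1 0.65; 0.59 2.91 -0.1 0.1 0.65; 0.87 2.84 -0.1 0.1 0.65; 1.15 2.74 -0.1 0.1 0.65; 1.41 2.61 -0.1 0.1 0.65; 1.67 2.46 -0.1 0.1 0.65; 1.9 2.28 -0.1 0.1 0.65")

```text
clock: 25.7
tcp_pos: [0.5679, -0.1358, 0.1208]
orientation: [-1.312, -2.852, 0.001]
contact_force: [-0.2, 0.4, 0.2]
grip_width: 0.0556
```

Emit:
carry_out(series="2.12 2.08 -0.1 0.1 0.65; 2.31 1.86 -0.1 0.1 0.65; 2.49 1.62 -0.1 0.1 0.65; 2.63 1.37 -0.1 0.092 0.65; 0 0 0 0 0.65; 0 0 0 0 0.65")

```text
clock: 26.45
tcp_pos: [0.576, -0.0193, 0.1252]
orientation: [-1.838, -2.547, 0.003]
contact_force: [-0.2, 1.1, 0.7]
grip_width: 0.0555
```

```bash
python3 plan.py "0.578 -0.020 0.13 -0.32 1"
python3 - <<'E'
from fit import *
f=grab("wrist");im=f['color'].copy()
L=spotter.mark_of(f,"piezo_center"); print([(a['confidence'],a['uv'],onz(f,a['uv'],.012)) for a in L[:2]])
for X,c in [((.578,-.020,.024),(0,0,255)),((.573,-.0045,.024),(0,255,0))]:
    cv2.circle(im,tuple(int(v) for v in proj(f,X)[0]),3,c,-1)
cv2.imwrite("pics/w15.png",im)
E
```

```text
clock 26.45 tcp [ 0.576  -0.0193  0.1252] yaw -0.321 w 0.0555 F [-0.2  1.1  0.7] tilt 0.11 q7 0.23
-0.13 0.16 -0.48 0.001; 
[(0.69, [282.8, 189.8], array([[ 0.57338914, -0.0040705 ,  0.012     ]]))]
```

View pics/w15.png

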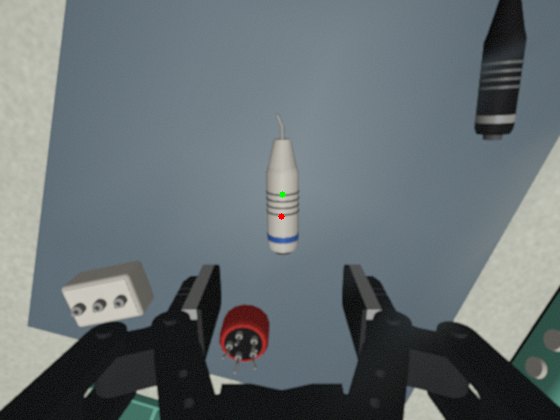

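Emit:
carry_out(series="-0.1 0.15 2.8 0 0.65; 0 0 2.8 0 0.65; 0 0 2.5 0 0.65; 0 0 1.8 0 0.65; 0 0 0.7 0 0.65; 0 0 0.3 0 0.65; 0 0 0 0 0.65; 0 0 0 0 0.65")

```text
clock: 27.55
tcp_pos: [0.579, -0.0189, 0.0177]
orientation: [1.838, 2.546, 0.001]
contact_force: [0.5, -1.0, 0.4]
grip_width: 0.0556
```

```bash
python3 plan.py "0.578 -0.020 0.0146 -0.32 1"
python3 - <<'E'
from fit import *
f=grab("wrist");cv2.imwrite("pics/w16.png",f['color'])
E
```

```text
clock 27.55 tcp [ 0.579  -0.0189  0.0177] yaw -0.32 w 0.0556 F [ 0.5 -1.   0.4] tilt 0.07 q7 0.21
-0.07 -0.13 0.31 0.000;
```

View pics/w16.png

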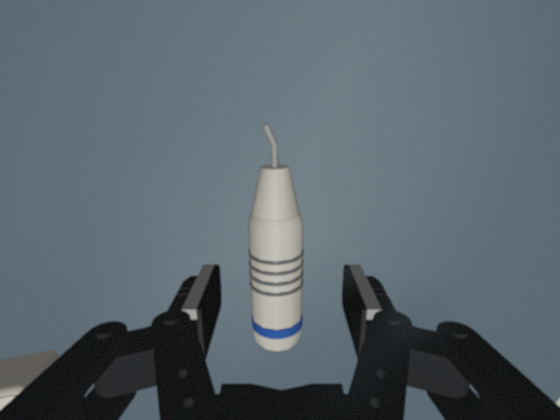

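Emit:
carry_out(series="0 -0.15 0.3 0 0.65; 0 0 0 0 0; 0 0 0 0 0; 0 0 0 0 0; 0 0 0 0 0; 0 0 0 0 0")

```text
clock: 28.35
tcp_pos: [0.5772, -0.0195, 0.0141]
orientation: [1.839, 2.547, 0.0]
contact_force: [-0.4, -0.2, 2.4]
grip_width: 0.0231
```

Emit:
carry_out(series="0 0 -0.3 0 0; 0 0 -1.2 0 0; 0 0 -2.5 0 0; 0 0 -3.5 0 0; 0 0 -3.5 0 0; 0 0 0 0 0")

```text
clock: 29.1
tcp_pos: [0.5792, -0.0194, 0.1275]
orientation: [1.837, 2.543, 0.006]
contact_force: [0.5, -0.1, -1.3]
grip_width: 0.0228
```

```bash
python3 plan.py "0.4364 0.3118 0.13 -0.177 10"
python3 - <<'E'
from fit import *
f=grab("wrist");cv2.imwrite("pics/w17.png",f['color'])
E
```

```text
clock 29.1 tcp [ 0.5792 -0.0194  0.1275] yaw -0.32 w 0.0228 F [ 0.5 -0.1 -1.3] tilt 0.36 q7 0.23
3.59 -0.31 -0.02 0.014; 3.59 -0.37 -0.02 0.014; 3.58 -0.42 -0.02 0.014; 3.58 -0.47 -0.02 0.014; 3.57 -0.52 -0.02 0.014; 3.56 -0.57 -0.02 0.014; 3.55 -0.62 -0.02 0.014; 3.54 -0.67 -0.02 0.014; 3.53 -0.72 -0.02 0.014; 3.52 -0.77 -0.02 0.014;
```

View pics/w17.png

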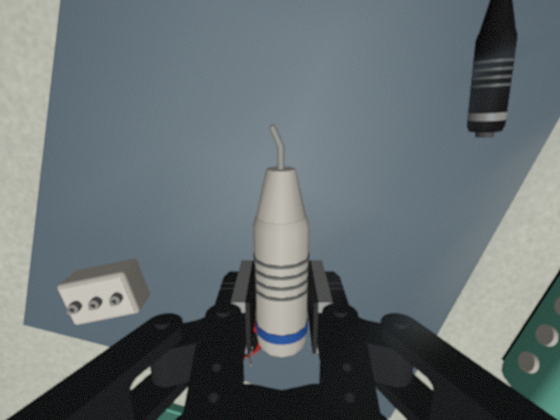

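Emit:
carry_out(series="3.59 -0.31 0 0.014 0; 3.59 -0.37 0 0.014 0; 3.58 -0.42 0 0.014 0; 3.58 -0.47 0 0.014 0; 3.57 -0.52 0 0.014 0; 3.56 -0.57 0 0.014 0; 3.55 -0.62 0 0.014 0; 3.54 -0.67 0 0.014 0")

```text
clock: 30.15
tcp_pos: [0.4611, 0.2458, 0.1229]
orientation: [-1.979, -2.439, 0.003]
contact_force: [0.1, 0.1, -0.6]
grip_width: 0.0228
```

Emit:
carry_out(series="3.53 -0.72 0 0.014 0; 3.52 -0.77 0 0.014 0; 0 0 0 0 0; 0 0 0 0 0")

```text
clock: 30.65
tcp_pos: [0.4335, 0.3103, 0.1231]
orientation: [2.013, 2.412, -0.003]
contact_force: [-0.2, -1.6, -0.7]
grip_width: 0.0229
```

```bash
python3 plan.py "0.4364 0.3118 0.13 -0.177 1"
python3 - <<'E'
from tray import *
f=grab("wrist");im=f['color'].copy();draw(im,f,[.470,.334,.177])
cv2.imwrite("pics/w18.png",im)
E
```

```text
clock 30.65 tcp [0.4335 0.3103 0.1231] yaw -0.18 w 0.0229 F [-0.2 -1.6 -0.7] tilt 0.13 q7 -0.61
0.09 0.31 -0.69 0.003;
```

View pics/w18.png

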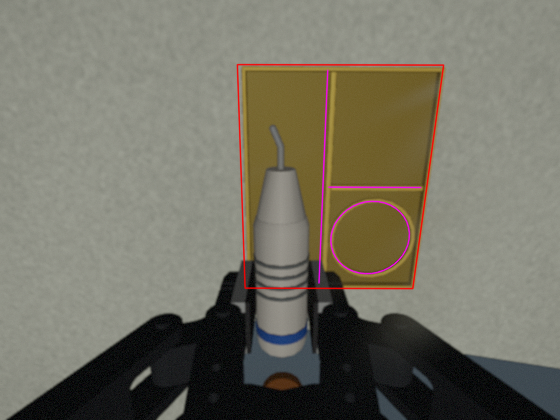

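Emit:
carry_out(series="0.1 0.35 2.5 0 0; 0 0 2.5 0 0; 0 0 2.3 0 0; 0 0 1.6 0 0; 0 0 1.0 0 0; 0 0 0.4 0 0; 0 0 0 0 0; 0 0 0 0 0")

```text
clock: 31.7
tcp_pos: [0.4375, 0.3134, 0.0216]
orientation: [2.013, 2.412, 0.002]
contact_force: [0.0, -0.0, -0.2]
grip_width: 0.0234
```

```bash
python3 plan.py "0.437 0.3118 0.0162 -0.177 1"
```

```text
clock 31.7 tcp [0.4375 0.3134 0.0216] yaw -0.18 w 0.0234 F [ 0.  -0.  -0.2] tilt 0.07 q7 -0.63
-0.15 -0.08 0.54 0.003;
```

Emit:
carry_out(series="0 -0.05 0.3 0 0; 0 0 0.2 0 0; 0 0 0 0 0; 0 0 0 0 0")

```text
clock: 32.2
tcp_pos: [0.4366, 0.313, 0.0161]
orientation: [2.013, 2.412, 0.0]
contact_force: [-1.1, 0.3, 1.6]
grip_width: 0.0229
```

Emit:
carry_out(series="0 0 0 0 0.45; 0 0 0 0 0.45; 0 0 0 0 0.45; 0 0 -2 0 0.45; 0 0 -4 0 0.6; 0 0 -4 0 0.8; 0 0 0 0 0.8")

```text
clock: 33.08
tcp_pos: [0.4384, 0.3144, 0.1191]
orientation: [2.012, 2.411, 0.01]
contact_force: [0.8, 0.9, -0.6]
grip_width: 0.0684
```

```bash
python3 plan.py "0.583 -0.1335 0.13 -0.18 12"
python3 - <<'E'
from tray import *
f=grab("wrist");im=f['color'].copy();
cv2.imwrite("pics/w19.png",im)
E
```

```text
clock 33.08 tcp [0.4384 0.3144 0.1191] yaw -0.18 w 0.0684 F [ 0.8  0.9 -0.6] tilt 0.37 q7 -0.61
-3.89 0.52 -0.09 -0.000; -3.89 0.52 -0.09 -0.000; -3.89 0.52 -0.09 -0.000; -3.89 0.52 -0.09 -0.000; -3.89 0.52 -0.09 -0.000; -3.89 0.52 -0.09 -0.000; -3.89 0.52 -0.09 -0.000; -3.89 0.52 -0.09 -0.000; -3.89 0.52 -0.09 -0.000; -3.89 0.52 -0.09 -0.000; -3.89 0.52 -0.09 -0.000; -3.89 0.52 -0.09 -0.000;
```

View pics/w19.png

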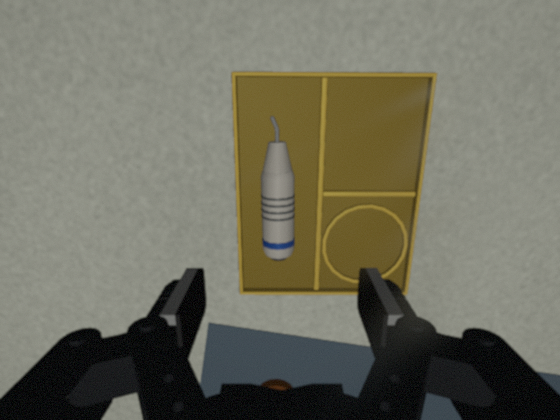

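Piezo handpiece lies centred in the yellow channel (col 278, rows 120–260). On to the tip stand.

Emit:
carry_out(series="-3.89 0.52 -0.1 0 0.8; -3.89 0.52 -0.1 0 0.8; -3.89 0.52 -0.1 0 0.8; -3.89 0.52 -0.1 0 0.8; -3.89 0.52 -0.1 0 0.8; -3.89 0.52 -0.1 0 0.8; -3.89 0.52 -0.1 0 0.8; -3.89 0.52 -0.1 0 0.8")

```text
clock: 34.12
tcp_pos: [0.5326, 0.0129, 0.1226]
orientation: [-2.012, -2.411, 0.003]
contact_force: [0.1, -0.1, -0.1]
grip_width: 0.0682
```

Emit:
carry_out(series="-3.89 0.52 -0.1 0 0.8; -3.89 0.52 -0.1 0 0.8; -3.89 0.52 -0.1 0 0.8; -3.89 0.52 -0.1 0 0.8; 0 0 0 0 0.8; 0 0 0 0 0.8")

```text
clock: 34.88
tcp_pos: [0.5807, -0.1343, 0.1267]
orientation: [-2.011, -2.411, 0.001]
contact_force: [-0.1, 1.3, 0.1]
grip_width: 0.0681
```

```bash
python3 plan.py "0.583 -0.1335 0.13 -0.18 1"
python3 - <<'E'
from fit import *
f=grab("wrist");im=f['color'].copy()
L=spotter.trace(f,"tip_stand_center"); print([(a['confidence'],a['uv']) for a in L])
hsv=cv2.cvtColor(im,cv2.COLOR_BGR2HSV)
for nm,m in (("net",L[0]['pixels'].astype(np.float32)),):
    p,c=fit([(f,m)],cyl(.021,0,.026),[.583,-.1335,0],yaw=False); print(nm,p,c)
P=tf([*p,0],cyl(.021,.026,.026)[:40]); cv2.polylines(im,[np.round(proj(f,P)).astype(np.int32)],True,(0,255,0),1)
cv2.imwrite("pics/w20.png",im)
E
```

```text
clock 34.88 tcp [ 0.5807 -0.1343  0.1267] yaw -0.18 w 0.0681 F [-0.1  1.3  0.1] tilt 0.14 q7 0.31
0.04 0.25 -0.33 0.000; 
[(0.64, [281.8, 208.6])]
net [ 0.58246167 -0.13491467] 0.1195039302110672
```

View pics/w20.png

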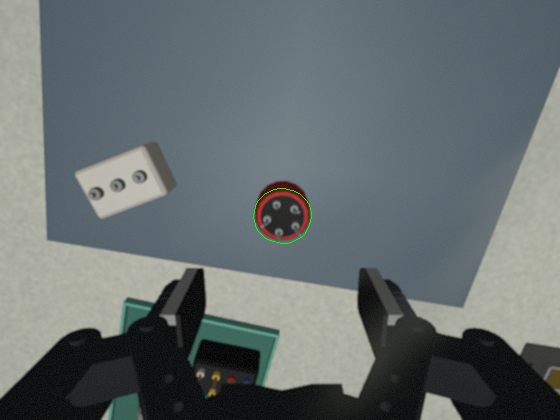

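Emit:
carry_out(series="0 0.1 2.8 0 0.8; 0 0 2.8 0 0.8; 0 0 2.5 0 0.8; 0 0 1.8 0 0.8; 0 0 0.7 0 0.8; 0 0 0.3 0 0.8; 0 0 0 0 0.8; 0 0 0 0 0.8")

```text
clock: 35.98
tcp_pos: [0.5831, -0.1351, 0.0197]
orientation: [2.012, 2.411, 0.001]
contact_force: [0.5, 0.1, 1.1]
grip_width: 0.0685
```

```bash
python3 plan.py "0.5825 -0.1345 0.0155 -0.18 1"
python3 - <<'E'
from fit import *
f=grab("wrist");cv2.imwrite("pics/w21.png",f['color'])
E
```

```text
clock 35.98 tcp [ 0.5831 -0.1351  0.0197] yaw -0.18 w 0.0685 F [0.5 0.1 1.1] tilt 0.07 q7 0.31
0.07 -0.05 0.42 -0.000;
```

View pics/w21.png

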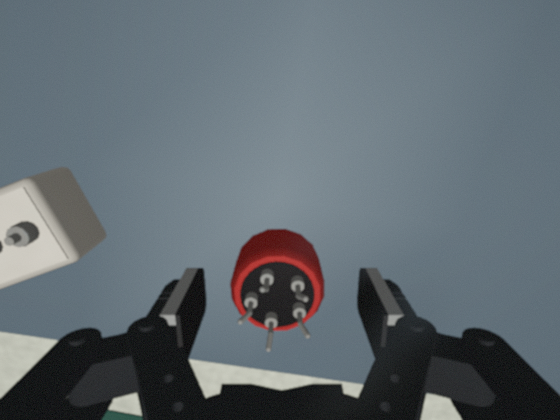

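Emit:
carry_out(series="0.05 -0.05 0.4 0 0.8; 0 0 0 0 0; 0 0 0 0 0; 0 0 0 0 0; 0 0 0 0 0; 0 0 0 0 0")

```text
clock: 36.78
tcp_pos: [0.5821, -0.1346, 0.0151]
orientation: [2.013, 2.412, 0.0]
contact_force: [0.8, 0.2, 2.1]
grip_width: 0.0402
```

Emit:
carry_out(series="0 0 -0.3 0 0; 0 0 -1.2 0 0; 0 0 -2.5 0 0; 0 0 -3.5 0 0; 0 0 -3.8 0 0; 0 0 0 0 0")

```text
clock: 37.52
tcp_pos: [0.5843, -0.1351, 0.132]
orientation: [2.009, 2.407, 0.006]
contact_force: [0.7, -1.0, -0.8]
grip_width: 0.0402
```

```bash
python3 plan.py "0.5083 0.2985 0.13 -0.18 12"
python3 - <<'E'
from fit import *
f=grab("wrist");cv2.imwrite("pics/w22.png",f['color'])
E
```

```text
clock 37.52 tcp [ 0.5843 -0.1351  0.132 ] yaw -0.18 w 0.0402 F [ 0.7 -1.  -0.8] tilt 0.4 q7 0.31
3.67 0.02 0.02 -0.000; 3.67 0.02 0.02 -0.000; 3.67 0.02 0.02 -0.000; 3.67 0.02 0.02 -0.000; 3.67 0.02 0.02 -0.000; 3.67 0.02 0.02 -0.000; 3.67 0.02 0.02 -0.000; 3.67 0.02 0.02 -0.000; 3.67 0.02 0.02 -0.000; 3.67 0.02 0.02 -0.000; 3.67 0.02 0.02 -0.000; 3.67 0.02 0.02 -0.000;
```

View pics/w22.png

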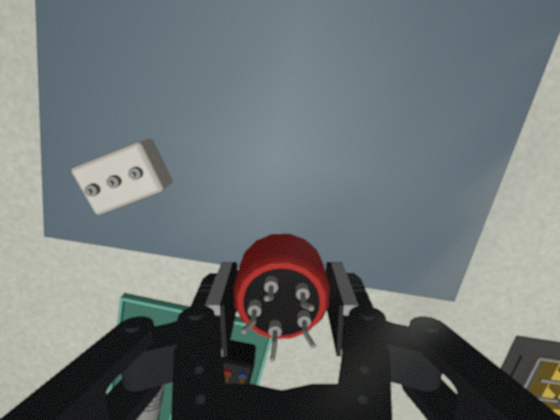

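Emit:
carry_out(series="3.67 0.02 0 0 0; 3.67 0.02 0 0 0; 3.67 0.02 0 0 0; 3.67 0.02 0 0 0; 3.67 0.02 0 0 0; 3.67 0.02 0 0 0; 3.67 0.02 0 0 0; 3.67 0.02 0 0 0")

```text
clock: 38.58
tcp_pos: [0.5297, 0.1554, 0.1269]
orientation: [-2.012, -2.411, 0.003]
contact_force: [0.0, 0.8, -0.6]
grip_width: 0.0406
```

Emit:
carry_out(series="3.67 0.02 0 0 0; 3.67 0.02 0 0 0; 3.67 0.02 0 0 0; 3.67 0.02 0 0 0; 0 0 0 0 0; 0 0 0 0 0; 0 0 0 0 0")

```text
clock: 39.45
tcp_pos: [0.5057, 0.2974, 0.1275]
orientation: [2.015, 2.41, -0.002]
contact_force: [-0.1, -0.6, -1.1]
grip_width: 0.0404
```

```bash
python3 plan.py "0.5083 0.2985 0.13 -0.18 1"
python3 - <<'E'
from tray import *
f=grab("wrist");im=f['color'].copy();draw(im,f,[.4705,.334,.177])
cv2.imwrite("pics/w23.png",im)
E
```

```text
clock 39.45 tcp [0.5057 0.2974 0.1275] yaw -0.178 w 0.0404 F [-0.1 -0.6 -1.1] tilt 0.08 q7 -0.5
0.07 0.28 -0.25 -0.002;
```

View pics/w23.png

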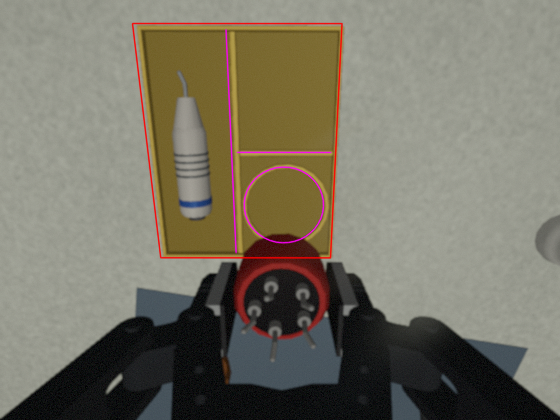

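Emit:
carry_out(series="0.1 0.2 2.5 0 0; 0 0 2.5 0 0; 0 0 2.3 0 0; 0 0 1.6 0 0; 0 0 1.0 0 0; 0 0 0.5 0 0; 0 0 0 0 0; 0 0 0 0 0")

```text
clock: 40.5
tcp_pos: [0.5077, 0.3008, 0.0246]
orientation: [2.013, 2.412, 0.002]
contact_force: [-0.7, 0.2, -0.6]
grip_width: 0.0407
```

```bash
python3 plan.py "0.5085 0.2985 0.0171 -0.18 1"
```

```text
clock 40.5 tcp [0.5077 0.3008 0.0246] yaw -0.18 w 0.0407 F [-0.7  0.2 -0.6] tilt 0.07 q7 -0.51
-0.24 0.04 0.75 -0.000;
```

Emit:
carry_out(series="-0.2 0.04 0.3 0 0; 0 0 0.25 0 0; 0 0 0.15 0 0; 0 0 0 0 0; 0 0 0 0 0")

```text
clock: 41.12
tcp_pos: [0.508, 0.2985, 0.0172]
orientation: [2.013, 2.412, -0.0]
contact_force: [-2.0, -0.9, 2.4]
grip_width: 0.0403
```

Emit:
carry_out(series="0 0 0 0 0.66; 0 0 0 0 0.66; 0 0 0 0 0.66; 0 0 -1.5 0 0.66; 0 0 -4 0 0.66; 0 0 -4 0 0.66; -3 0 -3 0 0.66; 0 0 0 0 0.66")

```text
clock: 42.12
tcp_pos: [0.5159, 0.2673, 0.1456]
orientation: [2.015, 2.406, 0.008]
contact_force: [0.6, 0.5, -0.6]
grip_width: 0.0564
```

```bash
python3 plan.py
python3 - <<'E'
from tray import *
f=grab("wrist");im=f['color'].copy()
L=spotter.trace(f,"tip_stand_center"); print([(a['confidence'],a['uv']) for a in L])
if L: print(fit([(f,L[0]['pixels'].astype(np.float32))],cyl(.021,.002,.028),[.508,.2985,0],yaw=False))
draw(im,f,[.4705,.334,.177]);cv2.imwrite("pics/w24.png",im)
for n in("scene","side"):
    g=grab(n);cv2.imwrite(f"pics/{n}9.png",g['color'])
E
```

```text
clock 42.12 tcp [0.5159 0.2673 0.1456] yaw -0.176 w 0.0564 F [ 0.6  0.5 -0.6] tilt 0.33 q7 -0.44
[(0.89, [277.8, 162.6])]
(array([0.50938806, 0.29819995]), np.float64(0.0716179683804512))
```

View pics/w24.png

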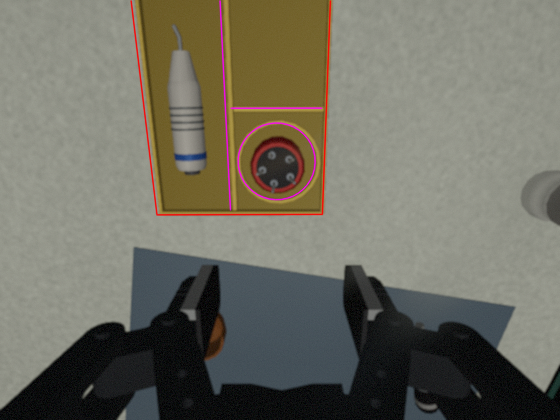

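View pics/scene9.png

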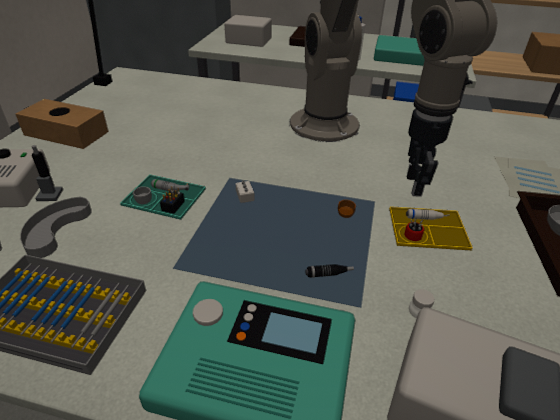

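View pics/side9.png

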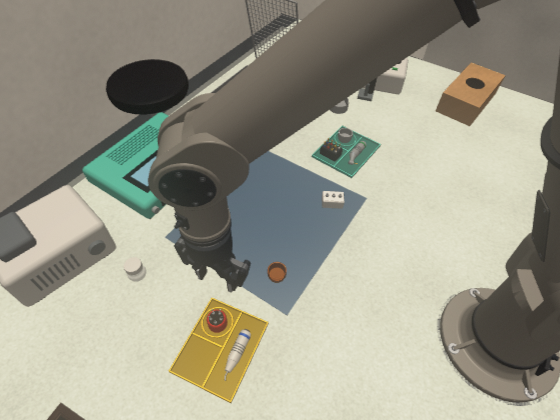

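Run:
```python
from bench import r
print(r.hand_in()); print(r.get_obs()['clock'])
```

```text
the job is handed in; nothing more can be done
None
the job is handed in; nothing more can be done
```

Both kits are made up and the job is handed in at about 42 s of the 115 s allowed; the hand-in gives no verdict.

**Green tray:** the contra-angle handpiece is in the long channel, the drill block in the square well and the steel dish in the round well.

**Yellow tray:** the white handpiece is in the long channel and the red tip stand in the round well.

**Last checks:**
- **Dish and stand:** fits to the wrist pictures put both within about 2 mm of their well centres.
- **Handpieces and block:** I judged these from the release pose and the pictures rather than measuring them again. The contra handpiece is the least central, about 8 mm off the channel's centre line against 19 mm allowed. I put it there on purpose so the drill tip clears the channel wall.
- **Set-down:** for the block, dish, white handpiece and stand the tool showed about 2 N of contact before I opened the fingers. The contra handpiece showed no clear contact; I lowered it another 1 mm to its expected height before letting go.
- **Things to leave alone:** the amber dish, driver block and black handpiece show at their original places in the final pictures.
- **Disagreement:** the scene and side cameras differed by up to 5 mm on tray position. I used the middle value, and it matched the wrist pictures.

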